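Stow the rubber moulds and pin the mould box shut

ROBOT

A 7-joint arm with a two-finger parallel gripper is mounted at the origin on a cart in front of the work surface, level with it; the furniture and walls round the work are solid. World frame = base frame: x ahead of the robot, y to its left, z up, the work surface at z = 0. Lengths are in m, angles in rad, forces in N, time in s.
With the tool pointing down it reaches from about 0.35 to 0.9 m from the base axis. Payload 8.1 kg.
Tool frame: the origin (TCP) lies on the centre line of the jaws, within the pads' length; the fingertips stand 14 mm ahead of it and the grasp point (between the pads) lies 5 mm behind it; z points along the fingers, y is the direction in which the jaws open and shut (so a half turn about z gives the same grasp; the last joint's range is limited). The gripper opens to 92 mm and grips with 3 to 60 N. Pads are 19 mm wide; open, the fingers measure 130 mm over their backs; the gripper's body (75 mm by 190 mm) begins 47 mm behind the grasp point.
Start: joints at [-1.318, 0.434, 0.025, 1.573, -0.012, 1.134, -0.075], TCP at [0.218, 0.586, 0.241] pointing down, gripper open.
Joint ranges: [-2.62, 2.62], [-0.44, 2.09], [-1.27, 1.32], [0.08, 2.57], [-1.32, 4.46], [0.12, 2], [-2.74, 2.74]. Speed limits (rad/s): [2.22, 2.22, 3.01, 3.01, 3.14, 3.14, 3.14].

INTERFACE

Orientations are given as a rotation vector (axis times angle).
In Python, from cell import observe, eyes, arm gives the robot as it stands.
- The arm moves only by the tool step_arm, never from a script. Its argument "series" is a list that holds one entry, the list of rows, each a list of 5 numbers: the finger opening in m, from 0 to 0.0918, then the shift along the world's x, y, z in m, then the turn about the world's z in degrees. In form: [[[hand, dx, dy, dz, spin], ...]]. A call has 1 to 20 rows; each row is the pose to reach, as a shift and turn from the pose measured when the call began; what a row does not reach only later rows make up. A row lasts 1/12 s, in which the tool goes at most 41.7 mm and 7.16 degrees, less where a joint would pass 70% of its speed; a pose out of reach is approached as far as the arm can. A call with a gripper value outside its range is refused whole. The fingers move at their own pace and stop on an object; "squeeze" is the grip in N (left out, the last holds). Time passes only in rows, so rows that repeat a pose let the fingers close. It gives the time, the measured TCP pose, the force and the opening at its end, in the units of the state.
- observe(): the state, without advancing time (a new reading comes with each control period).
- eyes.get_image(name): name is "scene" or "side" or "wrist"; returns (picture, depth): 400x640x3 uint8, red, green, blue; 400x640 float32, m along the optical axis (not along the pixel's ray), 0 where there is no reading.
- eyes.camera_params(name): a dict with "intrinsics" (3x3 intrinsics, pixels), "position" and "attitude" of the camera in the world. Camera axes: x right, y down, z forward; pixel columns grow to the right and rows downward; lengths in m; the calibration is good to about 2 mm. A picture is of the moment at which its call begins: read the wrist's pose just before it. camera_params takes no time and is no camera call; for the wrist camera it gives the pose at the moment of the call.
- arm.sign_off(): hands the job in, once; it reports no verdict.
The state is a dict: "clock": time; "joints": joint angles; "dq": joint speeds; "joint_efforts": joint torques, N m; "position": TCP position; "ee_rot": TCP orientation; "force": force on the tool from outside, world axes, zero at the start; "ft_torque": the same for the moment, N m; "width": opening from 0.0 (shut) to 1.0 (fully open).
Only numpy, scipy, OpenCV 4.12 (cv2) and the standard library are available. Lean on these libraries where they do the work, as an engineer would, in place of code of your own. Each camera call takes 0.05 s, during which the arm holds its last target.

TASK

Put all the brown rubber moulds from the bench into the grey mould box, then push its blue door fully shut past its catch. Lock it: push the linch pin fully home through the door's lug, then flip the sprung brass ring over the end of the pin. Leave the tape roll, the glass bottle and the side cutters where they are.

Things in the scene. Friction and masses are not known exactly. Their poses are not given: they have to be found in the camera images.
- mould_box: Open-topped grey steel box fixed on the left bench, whose top is 6 mm higher than the right one's. Origin: centre of its underside; x points from its front (robot side) to its hinge side, y along its length to the left, z up. Outside 110 (x) x 280 (y) x 60 (z) mm, walls 5 mm; inside 100 x 270 mm, floor at z = 6 mm, 54 mm deep under the shut door, so flat moulds may lie two deep (44 mm).
- lug_gap (a point): Middle of the gap (16 mm along y) between the two steel ears on the box's front wall, at x = -82, y = 0, z = 45 mm of the box frame, axes as the box's. The pin runs here along y. The ears (28 mm high) reach from the wall to x = -96 mm, one y = -29 to -8 mm, the other y = 8 to 18 mm. The lug of the shut door fills the gap.
- door (a joint): Angle of the box's blue top door, rad: 0 = shut and seated, 1.57 = upright, stop at 1.9. The hinge is stiff: the door stays where it is left and moves with 2 to 5 N at its free edge. A sprung ball catch in the front wall stops it at about 0.09; about 10 N downward near the free edge pushes it past the catch, then it seats at 0 and stays.
- door_hinge (a point): Middle of the door's hinge line, which runs along the box's y at x = +58, z = 62 mm of the box frame. Axes turn with the door: at angle 0 they are parallel to the box's. The door is a panel 120 x 284 mm, 6 mm thick (8 mm in its middle field), its inner face in the hinge plane; free edge 120 mm from the hinge; its steel lug reaches 153 mm from the hinge and 30 mm to the inner side: keep clear of it when open.
- door_push (a point): Point in the middle of the door's outer face (upper when shut), 100 mm from the hinge line, 20 mm from the free edge. Own axes: z is the outward normal, x points to the hinge, y along the hinge.
- pin (a joint): Travel of the linch pin, m: 0 = drawn back, 0.040 = home, head against the near ear. The steel pin, 10 mm thick, is captive in the near ear and slides along the box's +y through the door's lug and the far ear; it needs about 3 N and stays where it is left. With the pin across, the door's lug cannot come down.
- pin_head (a point): Centre of the flat round rear face (26 mm diameter) of the pin's red head; push it along the box's +y. Axes parallel to the box's. The head is 30 mm long; the ring's hinge lies on the pin's axis 22 mm ahead (+y) of this face.
- ring (a joint): Angle of the sprung brass ring on the pin's head, rad: 0 = open, standing out to the box's front, 1.75 = flipped over, lying along the pin (+y) with its end bar across the pin's end. It swings level, clockwise from above. Over-centre spring: below 0.87 it goes back to 0, above it snaps to 1.75; about 2 N at the end bar. It passes the ears only when the pin is home.
- ring_bar (a point): Middle of the upright end bar of the ring, 71 mm from the ring's upright hinge axis. The ring is a wire loop 5 mm thick, 39 mm high overall; its legs run 17 mm above and below the pin's axis, its end bar is 18 mm high.
- mould_0_mid (a point): Centre of a brown rubber mould block (with a dark parting line), 50 x 76 x 22 mm, 0.11 kg, lying flat. Site axes: x across the 50 mm side (grasp here), y along the 76 mm side, z up. Only some of the five moulds are present.
- mould_1_mid (a point): Centre of a brown rubber mould block (with a dark parting line), 50 x 76 x 22 mm, 0.11 kg, lying flat. Site axes: x across the 50 mm side (grasp here), y along the 76 mm side, z up. Only some of the five moulds are present.
- mould_2_mid (a point): Centre of a brown rubber mould block (with a dark parting line), 50 x 76 x 22 mm, 0.11 kg, lying flat. Site axes: x across the 50 mm side (grasp here), y along the 76 mm side, z up. Only some of the five moulds are present.
- mould_4_mid (a point): Centre of a brown rubber mould block (with a dark parting line), 50 x 76 x 22 mm, 0.11 kg, lying flat. Site axes: x across the 50 mm side (grasp here), y along the 76 mm side, z up. Only some of the five moulds are present.
- mould_5_mid (a point): Centre of a brown rubber mould block (with a dark parting line), 50 x 76 x 22 mm, 0.11 kg, lying flat. Site axes: x across the 50 mm side (grasp here), y along the 76 mm side, z up. Only some of the five moulds are present.
- tape_roll: Bystander: roll of white tape, 58 mm diameter, 24 mm high; origin at the centre of its underside. Leave it alone.
- alcohol_bottle: Bystander: glass dispensing bottle, 66 mm diameter, 108 mm high; origin at the centre of its underside. Leave it alone.
- side_cutters: Bystander: blue-handled side cutters, 60 x 105 x 12 mm; origin at the centre of its underside. Leave it alone.
Mind the look-alikes: they are no part of the job. Leave any orange or purple look-alike of the part that bears mould_1_mid alone. Leave any turquoise look-alike of the part that bears mould_5_mid alone.

How it is judged:
On the way, in this order (a step that is already met when the one before it is completed fails the run):
1. all moulds present are in the box (x of mould_0_mid in the frame of mould_box between -0.05 and 0.05 m and y of mould_0_mid in the frame of mould_box between -0.135 and 0.135 m and z of mould_0_mid in the frame of mould_box between 0 and 0.055 m and x of mould_1_mid in the frame of mould_box between -0.05 and 0.05 m and y of mould_1_mid in the frame of mould_box between -0.135 and 0.135 m and z of mould_1_mid in the frame of mould_box between 0 and 0.055 m and x of mould_2_mid in the frame of mould_box between -0.05 and 0.05 m and y of mould_2_mid in the frame of mould_box between -0.135 and 0.135 m and z of mould_2_mid in the frame of mould_box between 0 and 0.055 m and x of mould_4_mid in the frame of mould_box between -0.05 and 0.05 m and y of mould_4_mid in the frame of mould_box between -0.135 and 0.135 m and z of mould_4_mid in the frame of mould_box between 0 and 0.055 m and x of mould_5_mid in the frame of mould_box between -0.05 and 0.05 m and y of mould_5_mid in the frame of mould_box between -0.135 and 0.135 m and z of mould_5_mid in the frame of mould_box between 0 and 0.055 m), for 0.3 s.
2. the door is shut and seated past its catch (value of joint door below 0.03 rad), for 0.2 s.
3. the linch pin is home (value of joint pin above 0.036 m), for 0.2 s.
4. the ring is flipped over the pin's end (value of joint ring above 1.62 rad), for 0.2 s.
At the end, for the whole second after the job is handed in: Every mould present is inside the box (its centre within the walls and under 55 mm above the box's underside), the door is shut to within 0.03 rad, the pin is within 4 mm of home (over 36 mm of its travel), and the ring lies over the pin's end (over 1.62 rad) (all of step 1 and value of joint door below 0.03 rad and value of joint pin above 0.036 m and value of joint ring above 1.62 rad); the robot touches nothing.
It fails at once if moving the tape roll more than 3 cm (distance of tape_roll from where it was at the start of the episode above 0.03 m).
It fails at once if moving the alcohol bottle more than 3 cm (distance of alcohol_bottle from where it was at the start of the episode above 0.03 m).
It fails at once if moving the side cutters more than 3 cm (distance of side_cutters from where it was at the start of the episode above 0.03 m).
Of mould_0, mould_1, mould_2, mould_4, mould_5 only 3 to 5 are there at a start; the rules pass over those that are not, and their reading is None.
At some moment in a run one of mould_0, mould_1, mould_2, mould_4, mould_5 may be knocked a few centimetres aside while the robot is not near it.
Once in a run the grip may slacken for a moment while it holds something.
It also fails if it takes over 210 s, if anything falls off the work surface, if the arm or the gripper's body presses on something with over 40 N, if the wrist force passes 120 N, or if a joint passes its speed limit or range.

## Working session

There is one attempt and no reset: what is moved stays moved. The work goes in short steps, Python scripts to look and compute and a tool call to move; the robot and the scene stay as the last step left them, time stands still between calls to the robot, and variables do not carry over. Pictures are saved under pics/ and viewed, and the job is handed in when it is done.

Besides the shell and the picture viewer there is one more tool, called after "Call:" by a JSON object that holds its "api" and its "payload", one argument or row to a line. step_arm: Moves the arm, as the interface text tells. Its arguments: {"type":"object","properties":{"series":{"type":"array"},"squeeze":{"type":"number"}},"required":["series"]}

```bash
ls; mkdir -p pics; cat > h.py <<'E'
import numpy as np, cv2
from cell import observe, eyes, arm
from scipy.spatial.transform import Rotation as R
def cam(n):
    p=eyes.camera_params(n); K=np.array(p["intrinsics"]); t=np.array(p["position"]); A=np.array(p["attitude"])
    return K,t,A
def Rm(A):
    return A if A.shape==(3,3) else R.from_rotvec(A).as_matrix()
def grab(n,f):
    K,t,A=cam(n); im,d=eyes.get_image(n); cv2.imwrite("pics/"+f+".png",cv2.cvtColor(im,cv2.COLOR_RGB2BGR))
    np.savez("pics/"+f+".npz",im=im,d=d,K=K,t=t,A=Rm(A)); return im,d,K,t,Rm(A)
def load(f):
    z=np.load("pics/"+f+".npz"); return z["im"],z["d"],z["K"],z["t"],z["A"]
def pt(u,v,d,K,t,A):
    z=d[int(round(v)),int(round(u))] if np.ndim(d) else d
    return t+A@(z*np.linalg.solve(K,[u,v,1.]))
def plane(u,v,h,K,t,A):
    r=A@np.linalg.solve(K,[u,v,1.]); return t+r*(h-t[2])/r[2]
def proj(P,K,t,A):
    q=K@(A.T@(np.asarray(P)-t)); return q[:2]/q[2]
E
python3 - <<'E'
from h import *
s=observe(); print(s)
for n in ["scene","side","wrist"]:
    print(n,eyes.camera_params(n)); grab(n,n+"0")
E
```

```text
pics
{'clock': 0.0, 'joints': array([-1.3175799 ,  0.4352283 ,  0.02497665,  1.57411942, -0.01159318,
        1.13398922, -0.07510462]), 'dq': array([ 0.00171268,  0.00042046, -0.00051281,  0.00043316,  0.00026023,
       -0.00148937,  0.00047903]), 'joint_efforts': array([-2.48930399e-05, -6.67849016e+01,  9.85019803e-01, -3.14475310e+01,
       -6.05491502e-02,  4.26106586e-02,  1.59683386e-04]), 'position': array([0.21760519, 0.58536212, 0.23993306]), 'ee_rot': array([-5.56064062e-01, -3.09185466e+00,  2.50372236e-03]), 'force': array([ 0.04998955,  0.75779893, -0.06745773]), 'ft_torque': array([-0.04333146, -0.00278217, -0.01838783]), 'width': 0.9967722110953788}
scene {'intrinsics': array([[450.02942723,   0.        , 322.02328325],
       [  0.        , 450.02942723, 202.82741561],
       [  0.        ,   0.        ,   1.        ]]), 'position': array([-0.49756765,  0.44063642,  0.63865958]), 'attitude': array([-1.19568644,  1.92407861, -1.17307969])}
side {'intrinsics': array([[418.8832562 ,   0.        , 313.54548759],
       [  0.        , 418.8832562 , 202.77710821],
       [  0.        ,   0.        ,   1.        ]]), 'position': array([ 0.01887883, -0.95373604,  1.02084421]), 'attitude': array([-2.2345958 ,  0.64833686, -0.26081452])}
wrist {'intrinsics': array([[280.73639666,   0.        , 322.58626514],
       [  0.        , 280.73639666, 194.68986266],
       [  0.        ,   0.        ,   1.        ]]), 'position': array([0.15517123, 0.60945939, 0.38565812]), 'attitude': array([2.40487504, 1.67000574, 0.20864951])}
```

View pics/scene0.png

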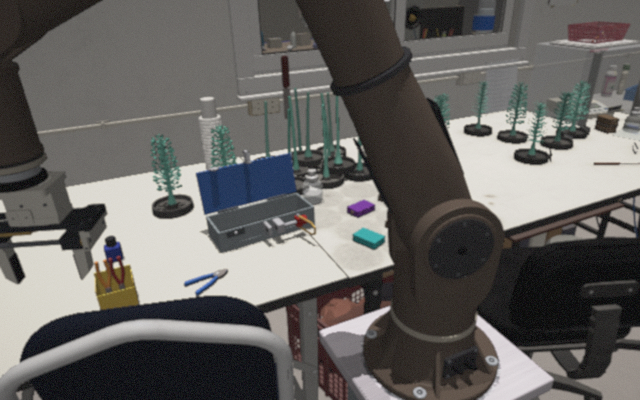

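View pics/side0.png

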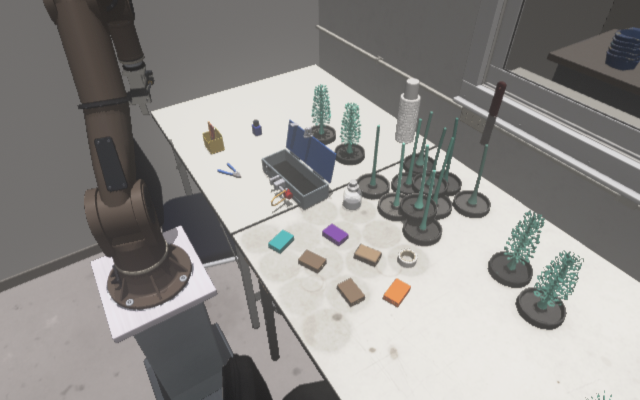

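View pics/wrist0.png

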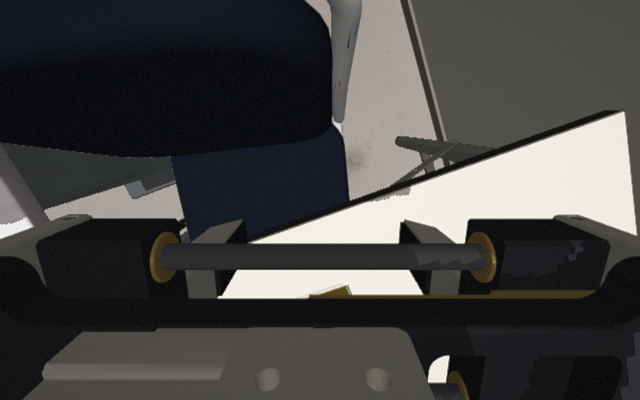

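The side view shows three brown blocks at (312,261), (368,255) and (351,292). The look-alikes are turquoise at (281,241), purple at (335,234) and orange at (397,292). The box is at (297,178) with its door upright, and the ring and pin are near (283,195). I'll check this in a close crop and measure.

```bash
python3 - <<'E'
from h import *
im,d,K,t,A=load("side0")
c=im[140:330,210:460]; cv2.imwrite("pics/c1.png",cv2.cvtColor(cv2.resize(c,None,fx=3.2,fy=3.1,interpolation=cv2.INTER_CUBIC),cv2.COLOR_RGB2BGR))
im2,d2,K2,t2,A2=load("scene0")
c=im2[140:260,180:340]; cv2.imwrite("pics/c2.png",cv2.cvtColor(cv2.resize(c,None,fx=5,fy=5,interpolation=cv2.INTER_CUBIC),cv2.COLOR_RGB2BGR))
hsv=cv2.cvtColor(im,cv2.COLOR_RGB2HSV)
for u,v in [(312,261),(368,255),(351,292),(281,241),(335,234),(397,292),(407,257),(352,193),(229,170)]:
    print((u,v),hsv[v,u],pt(u,v,d,K,t,A).round(3))
for u,v in [(300,260),(340,330)]: print("bench",pt(u,v,d,K,t,A).round(3))
print("left", pt(240,210,d,K,t,A).round(3),pt(190,130,d,K,t,A).round(3))
E
```

```text
(312, 261) [ 14  65 153] [ 0.437 -0.239  0.02 ]
(368, 255) [ 15  73 191] [ 0.592 -0.317  0.027]
(351, 292) [ 14  65 156] [ 0.468 -0.4    0.026]
(281, 241) [ 90 122 188] [ 0.395 -0.117  0.023]
(335, 234) [137 117 177] [ 0.56  -0.182  0.019]
(397, 292) [ 13 148 232] [ 0.581 -0.467  0.02 ]
(407, 257) [ 16  14 202] [ 0.703 -0.374  0.002]
(352, 193) [  0   1 224] [ 0.686 -0.097  0.075]
(229, 170) [ 21   8 229] [0.411 0.344 0.003]
bench [ 0.408 -0.215  0.02 ]
bench [ 0.383 -0.469 -0.   ]
left [0.351 0.11  0.002] [0.381 0.714 0.002]
```

View pics/c1.png

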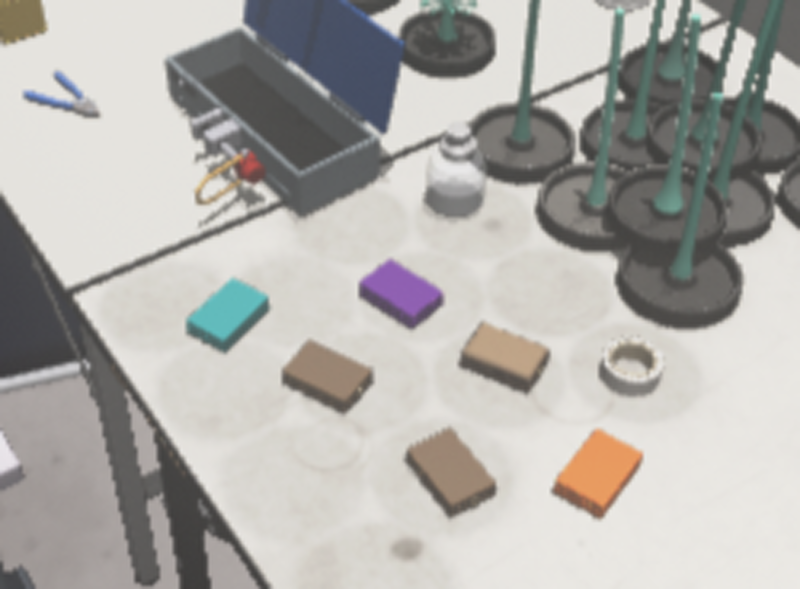

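View pics/c2.png

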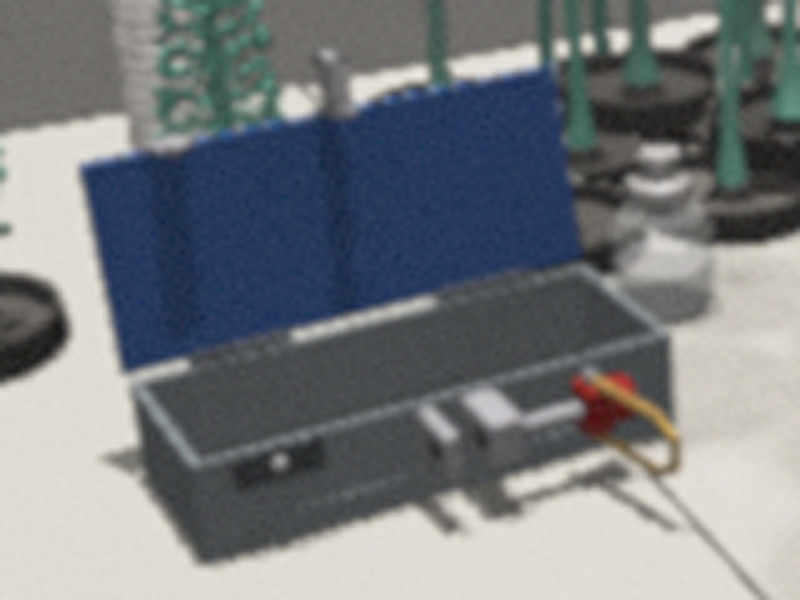

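```bash
cat >> h.py <<'E'
def moulds(f,show=True,lo=(8,35,60),hi=(19,115,230)):
    im,d,K,t,A=load(f)
    hsv=cv2.cvtColor(cv2.GaussianBlur(im,(3,3),0),cv2.COLOR_RGB2HSV)
    m=cv2.inRange(hsv,lo,hi)
    n,lab,st,ce=cv2.connectedComponentsWithStats(m)
    out=[]
    for i in range(1,n):
        if st[i,4]<60: continue
        v,u=np.nonzero(lab==i)
        P=np.array([plane(a,b,0.022,K,t,A) for a,b in zip(u,v)])
        r=cv2.minAreaRect((P[:,:2]*1000).astype(np.float32))
        bp=cv2.boxPoints(r); e=bp[1]-bp[0]; e2=bp[2]-bp[1]
        L=e if np.hypot(*e)>np.hypot(*e2) else e2
        out.append((np.array(r[0])/1000,np.degrees(np.arctan2(L[1],L[0])),r[1],ce[i],st[i,4]))
        if show: print("px",ce[i].round(0),"n",st[i,4],"xy",(np.array(r[0])/1000).round(4),"size",np.round(sorted(r[1]),1),"long-axis deg",round(np.degrees(np.arctan2(L[1],L[0])),1))
    return out
E
python3 - <<'E'
from h import *
moulds("side0")
print("scene");moulds("scene0")
im,d,K,t,A=load("scene0"); 
S=[plane(u,v,.066,K,t,A) for u,v in [(220,233),(313.6,206.6),(297,193.6),(206.4,215.6)]]
print(np.round(S,3)); 
im,d,K,t,A=load("side0"); 
S=[plane(u,v,.066,K,t,A) for u,v in [(262.2,160),(304.4,197.4),(328.8,185.2)]]
print(np.round(S,3)); 
E
```

```text
px [49.  3.] n 70 xy [0.0784 2.99  ] size [ 58.7 229.5] long-axis deg 89.8
px [87. 51.] n 4231 xy [0.1644 2.1109] size [ 275.3 1867.1] long-axis deg 84.0
px [112. 178.] n 3964 xy [0.0359 0.6617] size [206.7 897.8] long-axis deg 79.8
px [211. 131.] n 78 xy [0.4528 0.631 ] size [ 27.8 154.9] long-axis deg 74.0
px [279. 197.] n 90 xy [0.4916 0.0743] size [42.7 90.3] long-axis deg 13.9
px [130. 245.] n 201 xy [-0.0235  0.131 ] size [44.2 89.9] long-axis deg -14.6
px [368. 253.] n 315 xy [ 0.5977 -0.3084] size [53.7 76.3] long-axis deg -61.9
px [156. 285.] n 1098 xy [ 0.0014 -0.0465] size [171.5 235.1] long-axis deg 2.5
px [312. 260.] n 340 xy [ 0.4376 -0.237 ] size [54.5 77.8] long-axis deg -64.7
px [351. 291.] n 411 xy [ 0.4705 -0.3944] size [51.7 79.3] long-axis deg 88.3
px [395. 293.] n 138 xy [ 0.58   -0.4661] size [55.6 89.9] long-axis deg 20.5
scene
px [388.  29.] n 716 xy [ 7.8893 -4.8615] size [  339.9 12030.7] long-axis deg -30.6
px [304.  46.] n 100 xy [ 4.1365 -1.545 ] size [187.6 715.3] long-axis deg -30.1
px [276.  48.] n 151 xy [ 4.1745 -1.2163] size [254.6 687.9] long-axis deg -24.7
px [434. 154.] n 3287 xy [ 1.2558 -0.9412] size [ 236.9 2383.5] long-axis deg -32.7
px [608. 118.] n 122 xy [ 0.8031 -1.6384] size [ 81.5 192.2] long-axis deg -53.9
px [564. 223.] n 769 xy [ 0.1907 -0.6453] size [ 64.8 437.3] long-axis deg 90.0
px [459. 221.] n 297 xy [ 0.3419 -0.3432] size [ 84.6 210.9] long-axis deg 86.2
px [309. 230.] n 61 xy [0.5016 0.0302] size [44.7 44.8] long-axis deg -24.6
px [507. 243.] n 69 xy [ 0.1997 -0.3987] size [18.6 49.1] long-axis deg -50.3
px [376. 325.] n 86 xy [0.0961 0.0539] size [20.6 50.7] long-axis deg -44.7
px [450. 376.] n 2434 xy [-0.0636  0.0022] size [131.8 243.2] long-axis deg -86.4
[[ 0.521  0.262  0.066]
 [ 0.544 -0.011  0.066]
 [ 0.646 -0.003  0.066]
 [ 0.634  0.272  0.066]]
[[ 0.518  0.252  0.066]
 [ 0.543 -0.019  0.066]
 [ 0.649 -0.011  0.066]]
```

```bash
python3 - <<'E'
from h import *
yaw=np.radians(5); c=np.array([.587,.124,.006]); B=np.array([[np.cos(yaw),-np.sin(yaw),0],[np.sin(yaw),np.cos(yaw),0],[0,0,1]])
def door(f):
    im,d,K,t,A=load(f)
    hsv=cv2.cvtColor(im,cv2.COLOR_RGB2HSV); m=cv2.inRange(hsv,(105,100,40),(122,255,200))
    n,lab,st,ce=cv2.connectedComponentsWithStats(m)
    for i in range(1,n):
        if st[i,4]<150: continue
        v,u=np.nonzero(lab==i); P=np.array([pt(a,b,d,K,t,A) for a,b in zip(u,v)]); Q=(P-c)@B
        g=np.abs(Q[:,0]-.06)<.08; Q=Q[g]
        if g.sum()<100: continue
        s=np.polyfit(Q[:,2],Q[:,0],1); print(f,ce[i].round(),st[i,4],"x=%.3f*z+%.3f"%tuple(s),"z",np.percentile(Q[:,2],[1,99]).round(3),"y",np.percentile(Q[:,1],[1,99]).round(3),"slope y",np.polyfit(Q[:,1],Q[:,0],1))
door("scene0");door("side0")
im,d,K,t,A=load("scene0")
for u,v in [(247,155),(246,160)]: print("lug",((pt(u,v,d,K,t,A)-c)@B).round(3))
s=observe(); T=R.from_rotvec(s["ee_rot"]).as_matrix(); K,t,A=cam("wrist"); print("tool",T.round(3)); print("cam in tool",T.T@(t-s["position"]), (T.T@Rm(A)).round(2))
E
```

```text
scene0 [246. 182.] 3701 x=0.207*z+0.046 z [0.069 0.178] y [-0.129  0.144] slope y [0.01047033 0.07115786]
scene0 [113. 251.] 177 x=0.168*z+0.049 z [0.008 0.047] y [0.374 0.407] slope y [0.03682965 0.04016015]
lug [0.057 0.01  0.21 ]
lug [0.063 0.012 0.194]
tool [[-0.937  0.348 -0.   ]
 [ 0.348  0.937 -0.001]
 [-0.    -0.001 -1.   ]]
cam in tool [ 0.06688182  0.00056447 -0.14564932] [[-0.   -0.97 -0.25]
 [ 1.   -0.   -0.  ]
 [-0.   -0.25  0.97]]
```

Candidates: brown (312,261), (368,255) and (351,292) are the targets. Turquoise (281,241), purple (335,234) and orange (397,292) are decoys. The close crop agrees, and the rectangles fitted on the top plane measure about 53x78 mm, close to the given 50x76. The door stands at about 1.77 rad. First move: above mould A.

Call:
{"api": "step_arm", "payload": {
  "series": [
    [[0.0918,0.2,-0.3,0.02,0],[0.0918,0.2,-0.3,0.02,0],[0.0918,0.2,-0.3,0.02,0],[0.0918,0.2,-0.3,0.02,0],[0.0918,0.2,-0.3,0.02,0],[0.0918,0.2,-0.3,0.02,0],[0.0918,0.2,-0.3,0.02,0],[0.0918,0.2,-0.3,0.02,0],[0.0918,0.22,-0.822,0.0,-44.5],[0.0918,0.22,-0.822,0.0,-44.5],[0.0918,0.22,-0.822,0.0,-44.5],[0.0918,0.22,-0.822,0.0,-44.5],[0.0918,0.22,-0.822,0.0,-44.5],[0.0918,0.22,-0.822,0.0,-44.5],[0.0918,0.22,-0.822,0.0,-44.5],[0.0918,0.22,-0.822,0.0,-44.5],[0.0918,0.22,-0.822,0.0,-44.5],[0.0918,0.22,-0.822,0.0,-44.5],[0.0918,0.22,-0.822,0.0,-44.5],[0.0918,0.22,-0.822,0.0,-44.5]]
  ],
  "squeeze": 20
}}

```text
clock: 1.82
position: [0.4342, -0.1918, 0.2418]
ee_rot: [-1.685, -2.651, 0.001]
force: [0.9, -0.2, 0.3]
width: 1.001
```

```bash
cat >> h.py <<'E'
def yawj():
    s=observe(); T=R.from_rotvec(s["ee_rot"]).as_matrix(); return s["position"],np.degrees(np.arctan2(T[1,1],T[0,1])),s
E
python3 - <<'E'
from h import *
grab("side","s1"); grab("wrist","w1"); grab("scene","sc1")
for o in moulds("side0",0): pass
for f in ["s1","sc1"]:
  for o in moulds(f,0):
    if 0.3<o[0][0]<.9 and abs(o[0][1])<.6 and max(o[2])<110: print(f,o)
p,y,s=yawj(); print(p,y)
im=np.vstack([cv2.imread("pics/s1.png"),cv2.imread("pics/w1.png")]); cv2.imwrite("pics/v1.png",cv2.resize(im,(480,600)))
E
```

```text
s1 (array([ 0.59754877, -0.30845166]), np.float32(-61.930347), (54.00056457519531, 76.27207946777344), array([367.69085174, 253.56782334]), np.int32(317))
s1 (array([ 0.43672876, -0.2374192 ]), np.float32(-65.737144), (56.20476531982422, 77.74075317382812), array([312.11304348, 260.40289855]), np.int32(345))
s1 (array([ 0.46990237, -0.39439026]), np.float32(88.315636), (79.33246612548828, 52.89247131347656), array([350.64233577, 291.31873479]), np.int32(411))
s1 (array([ 0.57995294, -0.46614398]), np.float32(20.526945), (89.85375213623047, 55.629371643066406), array([395.35766423, 293.32846715]), np.int32(137))
sc1 (array([0.50191855, 0.03011462]), np.float32(53.867863), (51.00962829589844, 40.591461181640625), array([308.18032787, 230.06557377]), np.int32(61))
[ 0.43382749 -0.19346427  0.241644  ] 24.72662121165358
```

View pics/v1.png

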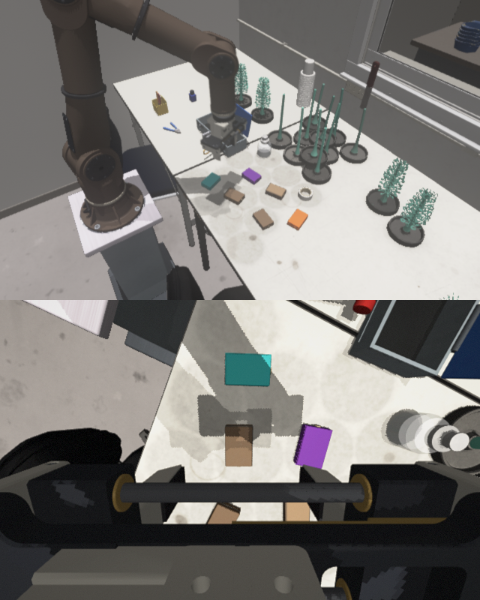

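```bash
python3 - <<'E'
from h import *
for o in moulds("w1",0):
    if 0.3<o[0][0]<.9 and abs(o[0][1])<.6 and max(o[2])<110: print(o)
E
```

```text
(array([ 0.43962338, -0.22989226]), np.float32(-65.33227), (49.55377197265625, 75.24243927001953), array([317.91095189, 194.9703173 ]), np.int32(1954))
(array([ 0.59704663, -0.30182303]), np.float32(24.73323), (54.88209533691406, 42.8699951171875), array([395.77534562, 281.67857143]), np.int32(868))
(array([ 0.47238998, -0.36969409]), np.float32(88.99146), (59.42857360839844, 51.47783660888672), array([297.10804322, 286.90756303]), np.int32(833))
```

Call:
{"api": "step_arm", "payload": {
  "series": [
    [[0.0918,0.004,-0.044,-0.1,0],[0.0918,0.004,-0.044,-0.1,0],[0.0918,0.004,-0.044,-0.1,0],[0.0918,0.004,-0.044,-0.2,0],[0.0918,0.004,-0.044,-0.2,0],[0.0918,0.004,-0.044,-0.2,0],[0.0918,0.004,-0.044,-0.2,0]]
  ]
}}

```text
clock: 2.55
position: [0.4355, -0.2349, 0.038]
ee_rot: [-1.689, -2.64, 0.005]
force: [-0.2, 0.2, -0.4]
width: 1.003
```

Call:
{"api": "step_arm", "payload": {
  "series": [
    [[0.0918,0.002,0.002,-0.019,0],[0.0918,0.002,0.002,-0.019,0],[0.0918,0.002,0.002,-0.019,0],[0.03,0.002,0.002,-0.019,0],[0.03,0.002,0.002,-0.019,0],[0.03,0.002,0.002,-0.019,0],[0.03,0.002,0.002,-0.019,0],[0.03,0.002,0.002,-0.019,0],[0.03,0.002,0.002,-0.019,0],[0.03,0.002,0.002,0.05,0],[0.03,0.002,0.002,0.05,0],[0.03,0.002,0.002,0.05,0]]
  ],
  "squeeze": 35
}}

```text
clock: 3.55
position: [0.4395, -0.2345, 0.0921]
ee_rot: [-1.693, -2.645, 0.004]
force: [0.4, 0.1, -0.2]
width: 0.396
```

```bash
python3 - <<'E'
from h import *
grab("wrist","w2"); print(observe()["width"],observe()["force"])
E
```

```text
0.359443318210704 [ 0.30960872  0.23441798 -0.38319944]
```

View pics/w2.png

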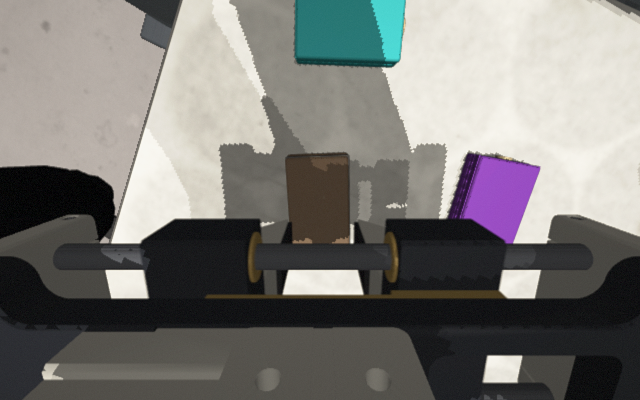

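The fingers close slowly, at about 0.09 m/s, and I lifted before they touched; the mould at (318,200) is still on the bench. I'll reopen and retry with a longer close.

```bash
python3 - <<'E'
from h import *
for o in moulds("w2",0):
    if 0.3<o[0][0]<.9 and abs(o[0][1])<.6 and max(o[2])<110: print(o)
E
```

```text
(array([ 0.43267307, -0.22929289]), np.float32(-63.563908), (49.6180419921875, 75.28929901123047), array([318.49871087, 197.85046041]), np.int32(5430))
```

Call:
{"api": "step_arm", "payload": {
  "series": [
    [[0.0918,0,0.002,0,0],[0.0918,0,0.002,0,0],[0.0918,0,0.002,0,0],[0.0918,0,0.002,0,0],[0.0918,0,0.002,0,0],[0.0918,0,0.002,0,0],[0.0918,0,0.002,0,0],[0.0918,0,0.002,-0.074,0],[0.0918,0,0.002,-0.074,0],[0.0918,0,0.002,-0.074,0],[0.0918,0,0.002,-0.074,0]]
  ]
}}

```text
clock: 4.52
position: [0.4392, -0.2322, 0.0157]
ee_rot: [-1.692, -2.643, 0.004]
force: [0.1, -0.3, -0.4]
width: 0.995
```

Call:
{"api": "step_arm", "payload": {
  "series": [
    [[0.03,0,0,0,0],[0.03,0,0,0,0],[0.03,0,0,0,0],[0.03,0,0,0,0],[0.03,0,0,0,0],[0.03,0,0,0,0],[0.03,0,0,0,0],[0.03,0,0,0,0],[0.03,0,0,0,0],[0.03,0,0,0,0]]
  ]
}}

```text
clock: 5.35
position: [0.4391, -0.2322, 0.0157]
ee_rot: [-1.692, -2.643, 0.004]
force: [-2.0, 0.6, 3.2]
width: 0.545
```

Call:
{"api": "step_arm", "payload": {
  "series": [
    [[0.03,0,0,0.1,0],[0.03,0,0,0.1,0],[0.03,0,0,0.22,0],[0.03,0,0,0.22,0],[0.03,0,0,0.22,0],[0.03,0.1,0.35,0.24,70],[0.03,0.1,0.35,0.24,70],[0.03,0.1,0.35,0.24,70],[0.03,0.1,0.35,0.24,70],[0.03,0.1,0.35,0.24,70],[0.03,0.1,0.35,0.24,70],[0.03,0.1,0.35,0.24,70],[0.03,0.1,0.35,0.24,70],[0.03,0.1,0.35,0.24,70],[0.03,0.1,0.35,0.24,70],[0.03,0.1,0.35,0.24,70],[0.03,0.1,0.35,0.24,70],[0.03,0.1,0.35,0.24,70]]
  ]
}}

```text
clock: 6.85
position: [0.5388, 0.1163, 0.2555]
ee_rot: [0.122, -3.137, 0.007]
force: [-1.0, 0.6, -0.7]
width: 0.55
```

```bash
python3 - <<'E'
from h import *
grab("wrist","w3"); p,y,s=yawj(); print(p,y,s["width"],s["force"])
E
```

```text
[0.53885589 0.11626843 0.25563093] 94.47146489299804 0.5485023575721849 [-0.04972929 -0.03585526 -0.72989809]
```

View pics/w3.png

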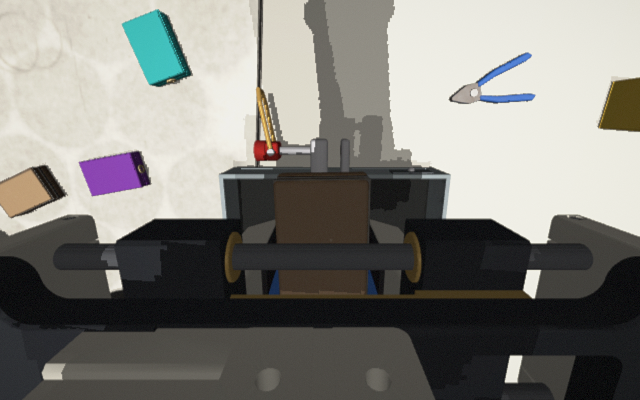

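The wrist view shows the held mould at (322,230), the box's front rim from (222,174) to (449,176), the ears at (320,155) and (345,155), and the red head at (267,151).

```bash
python3 - <<'E'
from h import *
im,d,K,t,A=load("w3")
c=im[80:310,200:470]; cv2.imwrite("pics/c3.png",cv2.cvtColor(cv2.resize(c,None,fx=2.9,fy=2.6,interpolation=cv2.INTER_CUBIC),cv2.COLOR_RGB2BGR))
for u,v in [(220,173),(450,175),(320,150),(345,152),(267,151),(262,88)]:
    print((u,v),plane(u,v,.066,K,t,A).round(4),pt(u,v,d,K,t,A).round(4))
E
```

```text
(220, 173) [ 0.5401 -0.0082  0.066 ] [ 0.541  -0.0098  0.0616]
(450, 175) [0.5211 0.2693 0.066 ] [0.521  0.2689 0.0669]
(320, 150) [0.5033 0.1104 0.066 ] [0.5031 0.1104 0.0682]
(345, 152) [0.5034 0.1402 0.066 ] [0.5032 0.14   0.0676]
(267, 151) [0.5093 0.0478 0.066 ] [0.5085 0.0493 0.0736]
(262, 88) [0.4394 0.0402 0.066 ] [0.4334 0.0273 0.0058]
```

View pics/c3.png

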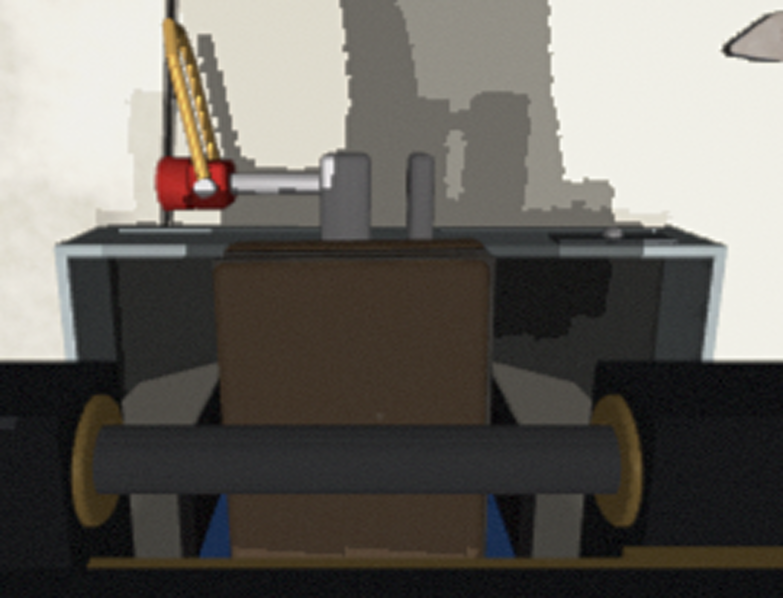

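Wrist estimate: box centre about (0.585, 0.132), yaw about 4.2°. The rim measures 278 mm against 280, and the ear gap falls at y = 0.1275 where I predicted 0.128. Next, place mould A at box y = +78 mm.

Call:
{"api": "step_arm", "payload": {
  "series": [
    [[0.03,0.04,0.094,0,0],[0.03,0.04,0.094,0,0],[0.03,0.04,0.094,0,0],[0.03,0.04,0.094,0,0],[0.03,0.04,0.094,-0.1,0],[0.03,0.04,0.094,-0.1,0],[0.03,0.04,0.094,-0.1,0],[0.03,0.04,0.094,-0.15,0],[0.03,0.04,0.094,-0.15,0],[0.03,0.04,0.094,-0.15,0]]
  ]
}}

```text
clock: 7.73
position: [0.5768, 0.2082, 0.1032]
ee_rot: [0.118, -3.132, 0.012]
force: [0.3, -0.2, -1.0]
width: 0.544
```

```bash
python3 - <<'E'
from h import *
grab("wrist","w4"); grab("scene","sc4"); p,y,s=yawj(); print(p,y,s["width"],s["force"])
im=np.vstack([cv2.imread("pics/w4.png"),cv2.resize(cv2.imread("pics/sc4.png")[120:280,120:376],(640,400))]); cv2.imwrite("pics/v4.png",cv2.resize(im,(480,600)))
E
```

```text
[0.57957575 0.2096046  0.10698187] 94.37202176709371 0.5473139168742304 [ 0.84469008 -0.179541    0.32716368]
```

View pics/v4.png

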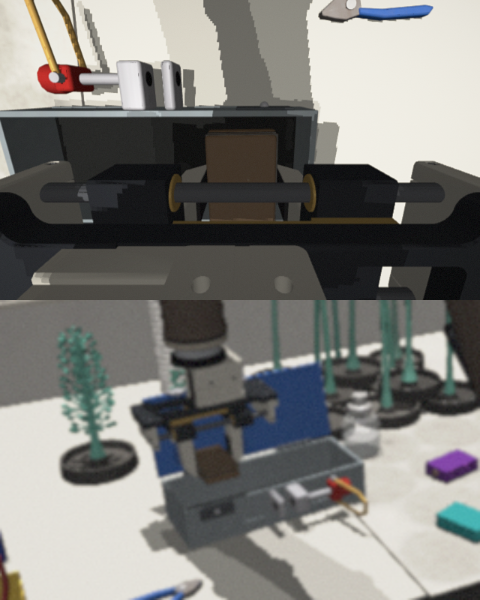

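Call:
{"api": "step_arm", "payload": {
  "series": [
    [[0.03,0,0,-0.04,0],[0.03,0,0,-0.04,0],[0.03,0,0,-0.074,0],[0.03,0,0,-0.074,0],[0.03,0,0,-0.074,0],[0.062,0,0,-0.074,0],[0.062,0,0,-0.074,0],[0.062,0,0,-0.074,0],[0.062,0,0,-0.074,0],[0.062,0,0,-0.03,0],[0.062,0,0,0.05,0],[0.0918,0,0,0.13,0],[0.0918,0,0,0.13,0],[0.0918,0,0,0.13,0],[0.0918,0,0,0.13,0],[0.0918,0,0,0.13,0],[0.0918,0,0,0.13,0]]
  ]
}}

```text
clock: 9.25
position: [0.5793, 0.2096, 0.2372]
ee_rot: [0.12, -3.139, 0.007]
force: [-0.7, -0.3, -0.6]
width: 0.992
```

```bash
python3 - <<'E'
from h import *
grab("wrist","w5"); grab("side","s5"); p,y,s=yawj(); print(p,y,s["width"],s["force"],s["clock"])
for f in ["s5"]:
  for o in moulds(f,0):
    if 0.3<o[0][0]<.9 and abs(o[0][1])<.6 and max(o[2])<110: print(f,o)
im=np.vstack([cv2.imread("pics/w5.png"),cv2.imread("pics/s5.png")]); cv2.imwrite("pics/v5.png",cv2.resize(im,(480,600)))
E
```

```text
[0.57869839 0.20940919 0.23574721] 94.37810945817824 1.0000893577809953 [ 0.01138495  0.02831022 -0.53968983] 9.35
s5 (array([0.59162317, 0.21499078]), np.float32(8.015379), (54.83881378173828, 50.89381408691406), array([285.23469388, 167.57142857]), np.int32(98))
s5 (array([0.49150607, 0.07408459]), np.float32(11.874449), (89.1568603515625, 44.32936096191406), array([278.59139785, 197.29032258]), np.int32(93))
s5 (array([ 0.59767053, -0.30816217]), np.float32(-60.31529), (53.3594970703125, 76.1376953125), array([367.70607029, 253.53035144]), np.int32(313))
s5 (array([ 0.4707421 , -0.39436731]), np.float32(88.020744), (79.41321563720703, 51.15908432006836), array([350.71078431, 291.30637255]), np.int32(408))
s5 (array([ 0.57995294, -0.46614398]), np.float32(20.526945), (89.85375213623047, 55.629371643066406), array([395.53956835, 293.24460432]), np.int32(139))
```

View pics/v5.png

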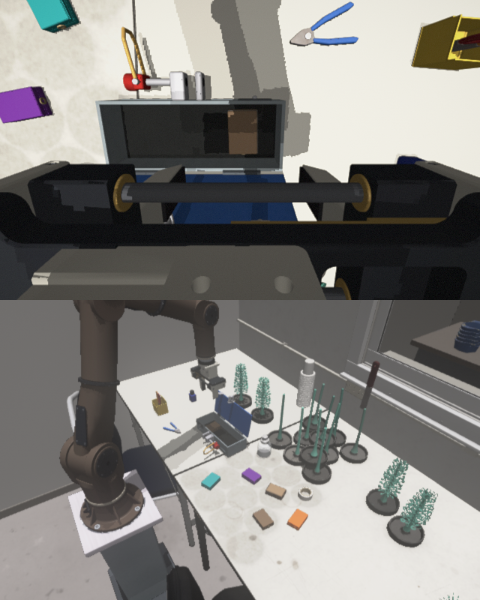

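```bash
python3 - <<'E'
from h import *
im,d,K,t,A=load("s5")
for u,v in [(422,228),(397,203),(372,184),(437,190),(472,203)]: print((u,v),pt(u,v,d,K,t,A).round(3),plane(u,v,.02,K,t,A).round(3))
im,d,K,t,A=load("w5")
c=im[110:250,110:400]; cv2.imwrite("pics/c5.png",cv2.cvtColor(cv2.resize(c,None,fx=2.7,fy=2.7,interpolation=cv2.INTER_CUBIC),cv2.COLOR_RGB2BGR))
E
```

```text
(422, 228) [ 0.81  -0.32   0.027] [ 0.815 -0.316  0.02 ]
(397, 203) [ 0.817 -0.186  0.031] [ 0.826 -0.178  0.02 ]
(372, 184) [ 0.81  -0.054  0.028] [ 0.817 -0.047  0.02 ]
(437, 190) [ 0.932 -0.249  0.082] [ 0.993 -0.203  0.02 ]
(472, 203) [ 1.036 -0.326  0.029] [ 1.045 -0.32   0.02 ]
```

View pics/c5.png

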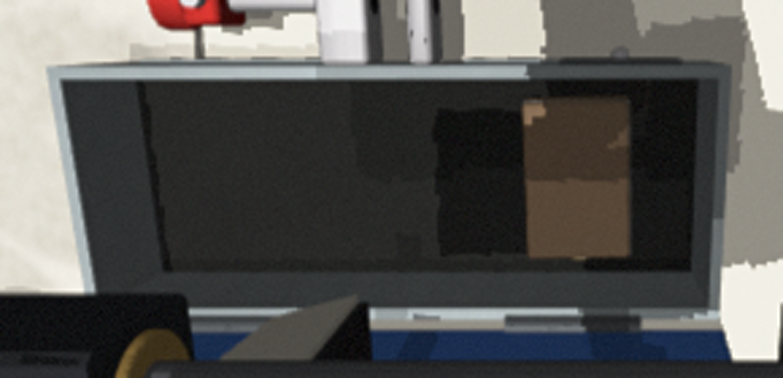

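```bash
python3 - <<'E'
from h import *
im,d,K,t,A=load("w5")
P=[plane(u,v,.066,K,t,A) for u,v in [(127.8,135.2),(381.5,135.2),(375.6,225.6)]]; print(np.round(P,4))
P=np.array(P); print(np.linalg.norm(P[0]-P[1]),np.linalg.norm(P[2]-P[1]), np.degrees(np.arctan2(-(P[1]-P[0])[0],(P[1]-P[0])[1])),"centre",(P[0]+P[2])/2)
E
```

```text
[[ 0.5421 -0.0096  0.066 ]
 [ 0.521   0.2705  0.066 ]
 [ 0.6268  0.2769  0.066 ]]
0.2808713034707353 0.10603084059684612 4.3189247606305745 centre [0.58448275 0.13365279 0.066     ]
```

Call:
{"api": "step_arm", "payload": {
  "series": [
    [[0.0918,-0.08,-0.25,0.02,-33],[0.0918,-0.08,-0.25,0.02,-33],[0.0918,-0.08,-0.25,0.02,-33],[0.0918,-0.08,-0.25,0.02,-33],[0.0918,-0.08,-0.25,0.02,-33],[0.0918,0.02,-0.47,0.0,-66],[0.0918,0.02,-0.47,0.0,-66],[0.0918,0.02,-0.47,0.0,-66],[0.0918,0.02,-0.47,0.0,-66],[0.0918,0.02,-0.47,0.0,-66],[0.0918,0.02,-0.47,0.0,-66],[0.0918,0.02,-0.47,0.0,-66],[0.0918,0.02,-0.51,0.0,-66],[0.0918,0.02,-0.51,0.0,-66],[0.0918,0.02,-0.51,0.0,-66],[0.0918,0.02,-0.51,0.0,-66]]
  ]
}}

```text
clock: 10.68
position: [0.5981, -0.3004, 0.2342]
ee_rot: [-1.606, -2.691, 0.005]
force: [-0.6, 0.6, -0.8]
width: 1.0
```

```bash
python3 - <<'E'
from h import *
grab("wrist","w6"); grab("side","s6"); p,y,s=yawj(); print(p,y,s["width"],s["force"],s["clock"])
for f in ["w6","s6"]:
  for o in moulds(f,0):
    if 0.3<o[0][0]<.9 and abs(o[0][1])<.6 and max(o[2])<110: print(f,o)
E
```

```text
[ 0.59891961 -0.29880925  0.2348695 ] 28.482622154365394 0.9957966725406583 [0.17688467 0.30168393 0.30740034] 10.7833
w6 (array([ 0.59927124, -0.30205389]), np.float32(-62.60859), (49.150733947753906, 76.27279663085938), array([323.93424787, 178.65279092]), np.int32(2114))
w6 (array([ 0.47513248, -0.38465015]), np.float32(88.271324), (80.91712188720703, 53.19647216796875), array([209.33516484, 189.70833333]), np.int32(2184))
w6 (array([ 0.40440778, -0.42072818]), np.float32(-39.971718), (10.52285385131836, 18.19894027709961), array([150.96969697, 188.31818182]), np.int32(66))
s6 (array([0.59118439, 0.21516302]), np.float32(8.099475), (65.63330078125, 60.84657287597656), array([284.08387097, 167.62580645]), np.int32(155))
s6 (array([0.49196613, 0.07289224]), np.float32(14.728428), (90.69355773925781, 45.012977600097656), array([278.72043011, 197.29032258]), np.int32(93))
s6 (array([ 0.59914972, -0.30881635]), np.float32(-64.776085), (53.25458908081055, 75.01069641113281), array([368.32752613, 253.78397213]), np.int32(287))
s6 (array([ 0.47001059, -0.39422385]), np.float32(89.16558), (82.15547180175781, 52.83603286743164), array([350.59615385, 291.36778846]), np.int32(416))
s6 (array([ 0.57981573, -0.46607016]), np.float32(20.663397), (90.12371826171875, 55.7741813659668), array([395.36956522, 293.35507246]), np.int32(138))
```

View pics/w6.png

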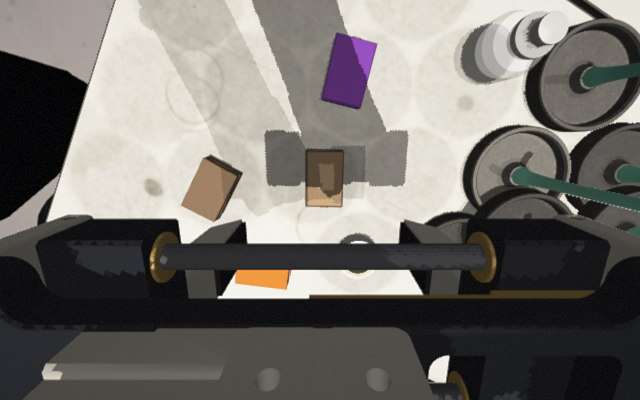

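Call:
{"api": "step_arm", "payload": {
  "series": [
    [[0.0918,0,-0.003,-0.1,-1],[0.0918,0,-0.003,-0.1,-1],[0.0918,0,-0.003,-0.1,-1],[0.0918,0,-0.003,-0.2,-1],[0.0918,0,-0.003,-0.2,-1],[0.0918,0,-0.003,-0.2,-1],[0.0918,0,-0.003,-0.217,-1],[0.0918,0,-0.003,-0.217,-1],[0.0918,0,-0.003,-0.217,-1],[0.03,0,-0.003,-0.217,-1],[0.03,0,-0.003,-0.217,-1],[0.03,0,-0.003,-0.217,-1],[0.03,0,-0.003,-0.217,-1],[0.03,0,-0.003,-0.217,-1],[0.03,0,-0.003,-0.217,-1],[0.03,0,-0.003,-0.217,-1],[0.03,0,-0.003,-0.217,-1],[0.03,0,-0.003,-0.217,-1],[0.03,0,-0.003,-0.217,-1]]
  ]
}}

```text
clock: 12.37
position: [0.5989, -0.3019, 0.018]
ee_rot: [-1.627, -2.679, 0.003]
force: [-0.6, -0.5, 2.2]
width: 0.548
```

Call:
{"api": "step_arm", "payload": {
  "series": [
    [[0.03,0,0,0.1,0],[0.03,0,0,0.1,0],[0.03,0,0,0.22,0],[0.03,0,0,0.22,0],[0.03,0,0,0.22,0],[0.03,-0.06,0.2,0.22,35],[0.03,-0.06,0.2,0.22,35],[0.03,-0.06,0.2,0.22,35],[0.03,-0.06,0.2,0.22,35],[0.03,-0.06,0.2,0.22,35],[0.03,-0.009,0.358,0.22,67],[0.03,-0.009,0.358,0.22,67],[0.03,-0.009,0.358,0.22,67],[0.03,-0.009,0.358,0.22,67],[0.03,-0.009,0.358,0.22,67],[0.03,-0.009,0.358,0.1,67],[0.03,-0.009,0.358,0.1,67],[0.03,-0.009,0.358,0.1,67],[0.03,-0.009,0.358,0.1,67]]
  ]
}}

```text
clock: 13.95
position: [0.5851, 0.0557, 0.1113]
ee_rot: [0.123, -3.123, 0.012]
force: [-1.8, 0.3, -1.3]
width: 0.545
```

```bash
python3 - <<'E'
from h import *
grab("wrist","w7"); p,y,s=yawj(); print(p,y,s["width"],s["force"],s["clock"])
E
```

```text
[0.58707297 0.05573854 0.11497754] 94.47328542262593 0.5477080866288461 [0.00519935 0.31065253 0.62170753] 14.0
```

View pics/w7.png

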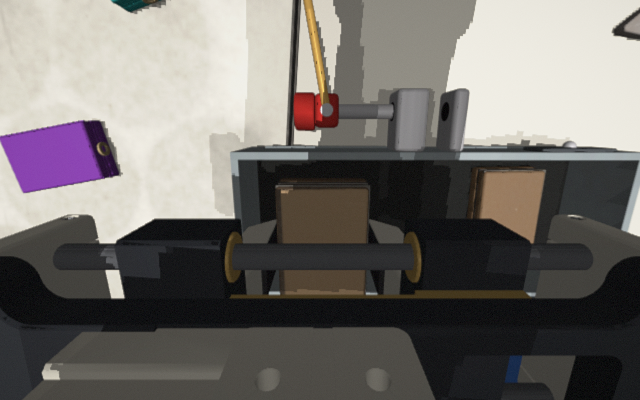

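Call:
{"api": "step_arm", "payload": {
  "series": [
    [[0.03,0.003,0,-0.04,0],[0.03,0.003,0,-0.04,0],[0.03,0.003,0,-0.082,0],[0.03,0.003,0,-0.082,0],[0.03,0.003,0,-0.082,0],[0.062,0.003,0,-0.082,0],[0.062,0.003,0,-0.082,0],[0.062,0.003,0,-0.082,0],[0.062,0.003,0,-0.082,0],[0.062,0.003,0,-0.04,0],[0.062,0.003,0,0.05,0],[0.0918,0.003,0,0.12,0],[0.0918,0.003,0,0.12,0],[0.0918,0.003,0,0.12,0],[0.0918,0.003,0,0.12,0],[0.0918,0.003,0,0.12,0],[0.0918,0.003,0,0.12,0]]
  ]
}}

```text
clock: 15.42
position: [0.5898, 0.0558, 0.2354]
ee_rot: [0.122, -3.127, 0.01]
force: [0.0, 0.4, 0.2]
width: 0.991
```

```bash
python3 - <<'E'
from h import *
grab("wrist","w8"); grab("side","s8"); p,y,s=yawj(); print(p,y,s["width"],s["force"],s["clock"])
for f in ["w8","s8"]:
  for o in moulds(f,0):
    if 0.3<o[0][0]<.9 and abs(o[0][1])<.6 and max(o[2])<110: print(f,o)
im=np.vstack([cv2.imread("pics/w8.png"),cv2.imread("pics/s8.png")]); cv2.imwrite("pics/v8.png",cv2.resize(im,(480,600)))
E
```

```text
[0.58923227 0.05570723 0.23395841] 94.47592616148442 0.9987096366774459 [-0.40722903  0.66863119 -0.48204918] 15.5167
w8 (array([0.58067883, 0.21544313]), np.float32(5.6982493), (80.37248229980469, 52.74327087402344), array([446.19000819, 179.20679771]), np.int32(2442))
w8 (array([0.59484802, 0.05670909]), np.float32(4.641771), (77.03318786621094, 49.39474105834961), array([323.62143191, 180.94946186]), np.int32(2137))
s8 (array([0.58979553, 0.21578136]), np.float32(11.362027), (70.27507781982422, 61.071372985839844), array([284.03773585, 167.69811321]), np.int32(159))
s8 (array([0.60356433, 0.066944  ]), np.float32(1.8472227), (58.2015495300293, 48.67086410522461), array([307.08396947, 187.28244275]), np.int32(131))
s8 (array([0.49081848, 0.07259055]), np.float32(14.72843), (93.06681823730469, 45.012977600097656), array([278.06363636, 197.99090909]), np.int32(110))
s8 (array([ 0.47054544, -0.39440915]), np.float32(88.315636), (79.33246612548828, 51.60581588745117), array([350.69362745, 291.28431373]), np.int32(408))
s8 (array([ 0.57995294, -0.46614398]), np.float32(20.526945), (89.85375213623047, 55.629371643066406), array([395.46428571, 293.27142857]), np.int32(140))
```

View pics/v8.png

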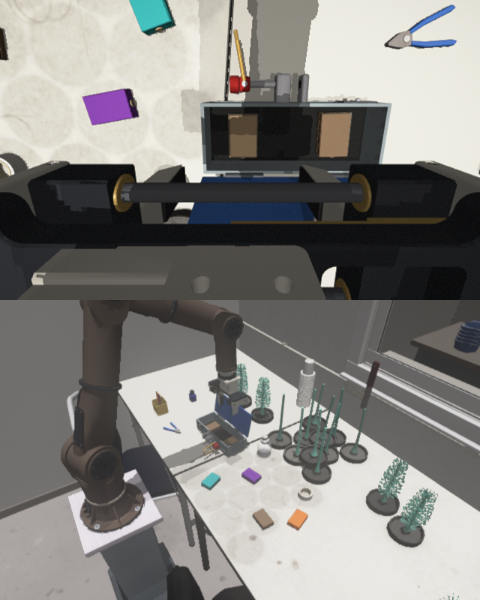

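Call:
{"api": "step_arm", "payload": {
  "series": [
    [[0.0918,-0.116,-0.2,0.0,-50],[0.0918,-0.116,-0.2,0.0,-50],[0.0918,-0.116,-0.2,0.0,-50],[0.0918,-0.116,-0.2,0.0,-50],[0.0918,-0.116,-0.2,0.0,-50],[0.0918,-0.116,-0.443,0.0,-96],[0.0918,-0.116,-0.443,0.0,-96],[0.0918,-0.116,-0.443,0.0,-96],[0.0918,-0.116,-0.443,0.0,-96],[0.0918,-0.116,-0.443,0.0,-96],[0.0918,-0.116,-0.443,0.0,-96],[0.0918,-0.116,-0.443,0.0,-96],[0.0918,-0.116,-0.443,0.0,-96],[0.0918,-0.116,-0.443,0.0,-96],[0.0918,-0.116,-0.443,0.0,-96],[0.0918,-0.116,-0.443,0.0,-96]]
  ]
}}

```text
clock: 16.85
position: [0.4729, -0.3868, 0.2328]
ee_rot: [-2.236, -2.182, -0.008]
force: [0.5, -0.6, -0.1]
width: 1.001
```

```bash
python3 - <<'E'
from h import *
grab("wrist","w9"); p,y,s=yawj(); print(p,y,s["width"],s["joints"].round(2),s["clock"])
for f in ["w9"]:
  for o in moulds(f,0):
    if 0.3<o[0][0]<.9 and abs(o[0][1])<.6 and max(o[2])<110: print(f,o)
E
```

```text
[ 0.47304261 -0.38675133  0.23309772] -1.3710040211528685 0.999699890062496 [ 0.08  0.51  0.8   1.65 -0.4   1.17  0.95] 16.9
w9 (array([ 0.47315979, -0.38705463]), np.float32(89.02384), (77.48209381103516, 49.918006896972656), array([324.71403197, 178.22468917]), np.int32(2252))
w9 (array([ 0.70852588, -0.37838782]), np.float32(-82.895874), (11.283910751342773, 22.91419792175293), array([509.72093023, 167.27906977]), np.int32(86))
w9 (array([ 0.57136285, -0.43961307]), np.float32(37.274986), (80.82720184326172, 32.82820129394531), array([397.87619048, 215.22857143]), np.int32(105))
```

View pics/w9.png

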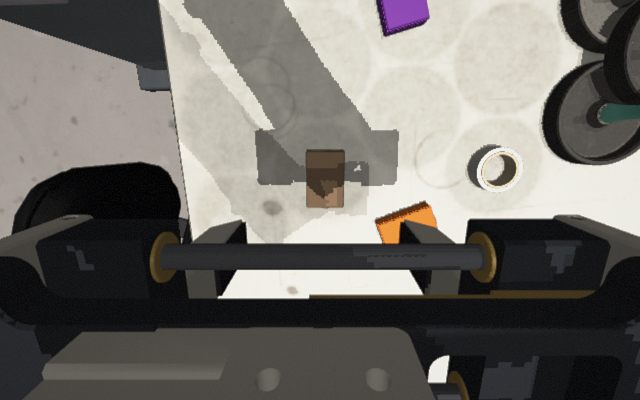

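Call:
{"api": "step_arm", "payload": {
  "series": [
    [[0.0918,0,0,-0.1,0.4],[0.0918,0,0,-0.1,0.4],[0.0918,0,0,-0.1,0.4],[0.0918,0,0,-0.2,0.4],[0.0918,0,0,-0.2,0.4],[0.0918,0,0,-0.2,0.4],[0.0918,0,0,-0.215,0.4],[0.0918,0,0,-0.215,0.4],[0.0918,0,0,-0.215,0.4],[0.03,0,0,-0.215,0.4],[0.03,0,0,-0.215,0.4],[0.03,0,0,-0.215,0.4],[0.03,0,0,-0.215,0.4],[0.03,0,0,-0.215,0.4],[0.03,0,0,-0.215,0.4],[0.03,0,0,-0.215,0.4],[0.03,0,0,-0.215,0.4],[0.03,0,0,-0.215,0.4],[0.03,0,0,-0.215,0.4]]
  ]
}}

```text
clock: 18.48
position: [0.4732, -0.3868, 0.0182]
ee_rot: [-2.228, -2.191, -0.009]
force: [-0.0, 0.4, 1.7]
width: 0.547
```

Call:
{"api": "step_arm", "payload": {
  "series": [
    [[0.03,0,0,0.1,0],[0.03,0,0,0.1,0],[0.03,0,0,0.22,0],[0.03,0,0,0.22,0],[0.03,0,0,0.22,0],[0.03,0.05,0.25,0.22,50],[0.03,0.05,0.25,0.22,50],[0.03,0.05,0.25,0.22,50],[0.03,0.05,0.25,0.22,50],[0.03,0.05,0.25,0.22,50],[0.03,0.05,0.25,0.22,50],[0.03,0.111,0.519,0.22,95],[0.03,0.111,0.519,0.22,95],[0.03,0.111,0.519,0.22,95],[0.03,0.111,0.519,0.22,95],[0.03,0.111,0.519,0.22,95],[0.03,0.111,0.519,0.22,95],[0.03,0.111,0.519,0.22,95],[0.03,0.111,0.519,0.22,95],[0.03,0.111,0.519,0.22,95]]
  ]
}}

```text
clock: 20.15
position: [0.5838, 0.1348, 0.2375]
ee_rot: [0.119, -3.123, 0.013]
force: [0.2, -1.0, -1.0]
width: 0.546
```

Call:
{"api": "step_arm", "payload": {
  "series": [
    [[0.03,0,0,-0.07,0],[0.03,0,0,-0.13,0],[0.03,0,0,-0.13,0],[0.03,0,0,-0.13,0],[0.03,0,0,-0.13,0]]
  ]
}}

```text
clock: 20.57
position: [0.5819, 0.1329, 0.1055]
ee_rot: [0.115, -3.118, 0.017]
force: [-0.5, -0.1, -0.2]
width: 0.542
```

```bash
python3 - <<'E'
from h import *
grab("wrist","w10"); p,y,s=yawj(); print(p,y,s["width"],s["force"],s["clock"])
E
```

```text
[0.58378996 0.13350888 0.10792876] 94.24252254250501 0.5479962818241121 [ 0.84161173 -0.81016875  0.04353461] 20.6167
```

View pics/w10.png

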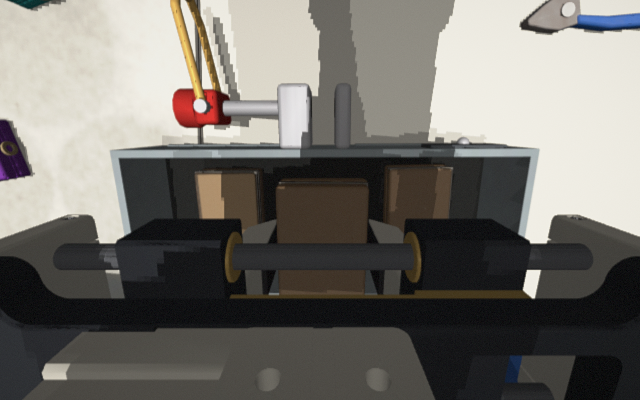

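Call:
{"api": "step_arm", "payload": {
  "series": [
    [[0.03,0,0,-0.04,0],[0.03,0,0,-0.04,0],[0.03,0,0,-0.075,0],[0.03,0,0,-0.075,0],[0.03,0,0,-0.075,0],[0.059,0,0,-0.075,0],[0.059,0,0,-0.075,0],[0.059,0,0,-0.075,0],[0.059,0,0,-0.075,0],[0.059,0,0,-0.04,0],[0.059,0,0,0.05,0],[0.0918,0,0,0.12,0],[0.0918,0,0,0.12,0],[0.0918,0,0,0.12,0],[0.0918,0,0,0.12,0],[0.0918,0,0,0.12,0],[0.0918,0,0,0.12,0]]
  ]
}}

```text
clock: 22.03
position: [0.5835, 0.1336, 0.2282]
ee_rot: [0.116, -3.122, 0.014]
force: [-0.1, 0.8, -1.3]
width: 0.99
```

```bash
python3 - <<'E'
from h import *
grab("wrist","w11"); grab("side","s11"); grab("scene","sc11"); p,y,s=yawj(); print(p,y,s["width"],s["force"],s["clock"])
im=np.vstack([cv2.imread("pics/w11.png"),cv2.imread("pics/s11.png")]); cv2.imwrite("pics/v11.png",cv2.resize(im,(480,600)))
E
```

```text
[0.58297559 0.13339146 0.2266341 ] 94.24477985993389 0.9977295303870314 [-0.4516164   0.1554333   0.13143279] 22.1833
```

View pics/v11.png

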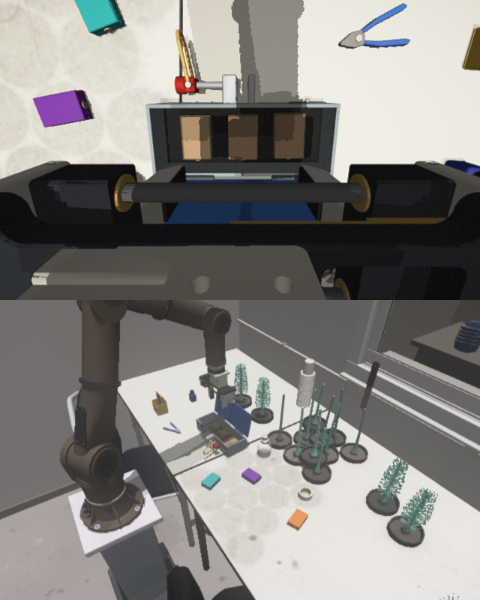

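All three moulds now lie in the box in a row; wrist view at (196,137), (243,137) and (289,137). No other brown block is visible. Before closing the door I'll check clearance behind it.

```bash
python3 - <<'E'
from h import *
im,d,K,t,A=load("s11")
for u,v in [(350,155),(349,130),(349,105),(322,136),(321,100),(372,186),(375,140)]: print((u,v),pt(u,v,d,K,t,A).round(3),plane(u,v,.02,K,t,A).round(3))
E
```

```text
(350, 155) [0.86  0.152 0.014] [0.854 0.145 0.02 ]
(349, 130) [0.852 0.156 0.133] [0.958 0.297 0.02 ]
(349, 105) [0.862 0.176 0.228] [1.083 0.473 0.02 ]
(322, 136) [0.835 0.324 0.019] [0.834 0.323 0.02 ]
(321, 100) [0.832 0.326 0.19 ] [0.999 0.587 0.02 ]
(372, 186) [ 0.811 -0.055  0.019] [ 0.81  -0.056  0.02 ]
(375, 140) [ 0.811 -0.047  0.217] [1.004 0.174 0.02 ]
```

Call:
{"api": "step_arm", "payload": {
  "series": [
    [[0,0,0,0.065,0],[0,0,0,0.065,0],[0,0,0,0.065,0],[0,0.05,-0.036,0.065,0],[0,0.05,-0.036,0.065,0],[0,0.05,-0.036,0.065,0],[0,0.05,-0.036,0.065,0],[0,0.05,-0.036,0.065,0],[0,0.05,-0.036,0.065,0],[0,0.05,-0.036,0.065,0],[0,0.05,-0.036,0.065,0],[0,0.05,-0.036,0.065,0],[0,0.05,-0.036,0.065,0]]
  ]
}}

```text
clock: 23.27
position: [0.6328, 0.0977, 0.2918]
ee_rot: [0.116, -3.12, 0.015]
force: [0.7, 0.1, -0.1]
width: 0.108
```

Call:
{"api": "step_arm", "payload": {
  "series": [
    [[0,0.07,0,0,0],[0,0.07,0,0,0],[0,0.07,0,0,0],[0,0.07,0,0,0],[0,0.07,0,-0.06,0],[0,0.07,0,-0.11,0],[0,0.07,0,-0.11,0],[0,0.07,0,-0.11,0],[0,0.07,0,-0.11,0]]
  ]
}}

```text
clock: 24.02
position: [0.7016, 0.0979, 0.1816]
ee_rot: [0.117, -3.117, 0.016]
force: [0.6, 0.4, 1.1]
width: 0.004
```

```bash
python3 - <<'E'
from h import *
grab("side","s12"); grab("scene","sc12"); p,y,s=yawj(); print(p,y,s["width"],s["force"],s["clock"])
a=cv2.resize(cv2.imread("pics/s12.png")[80:240,200:456],(640,400)); b=cv2.resize(cv2.imread("pics/sc12.png")[80:280,100:420],(640,400))
cv2.imwrite("pics/v12.png",cv2.resize(np.vstack([a,b]),(480,600)))
E
```

```text
[0.70391236 0.09781392 0.18471611] 94.27949959651004 0.0011906247621431038 [-0.34689661  0.7385594   0.17081588] 24.1167
```

View pics/v12.png

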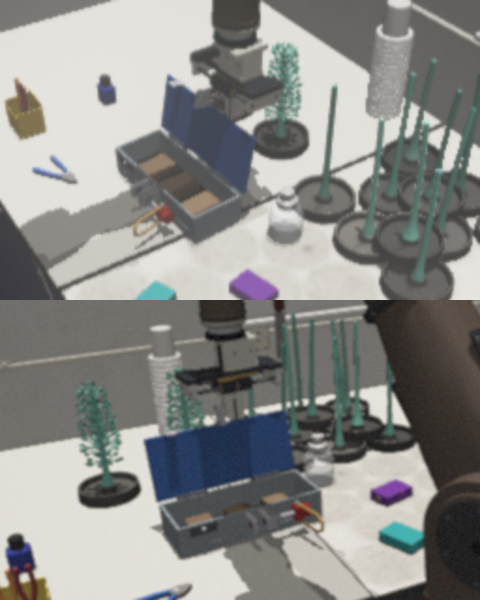

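Call:
{"api": "step_arm", "payload": {
  "series": [
    [[0,-0.015,-0.001,-0.004,0],[0,-0.03,-0.002,-0.004,0],[0,-0.043,-0.003,-0.004,0],[0,-0.055,-0.004,-0.005,0],[0,-0.067,-0.005,-0.007,0],[0,-0.079,-0.006,-0.009,0],[0,-0.088,-0.007,-0.013,0],[0,-0.097,-0.007,-0.018,0],[0,-0.105,-0.008,-0.022,0],[0,-0.105,-0.008,-0.022,0]]
  ]
}}

```text
clock: 24.95
position: [0.5993, 0.0899, 0.1652]
ee_rot: [0.116, -3.127, 0.013]
force: [-0.5, -0.1, 0.6]
width: 0.006
```

```bash
python3 - <<'E'
from h import *
grab("side","s13"); grab("scene","sc13"); p,y,s=yawj(); print(p,y,s["width"],s["force"],s["clock"])
a=cv2.resize(cv2.imread("pics/s13.png")[80:240,200:456],(640,400)); b=cv2.resize(cv2.imread("pics/sc13.png")[80:280,100:420],(640,400))
cv2.imwrite("pics/v13.png",cv2.resize(np.vstack([a,b]),(480,600)))
E
```

```text
[0.60015132 0.0900038  0.16492343] 94.27251759860766 0.0047445668337292995 [ 1.30476146 -0.23991404 -0.12355724] 25.05
```

View pics/v13.png

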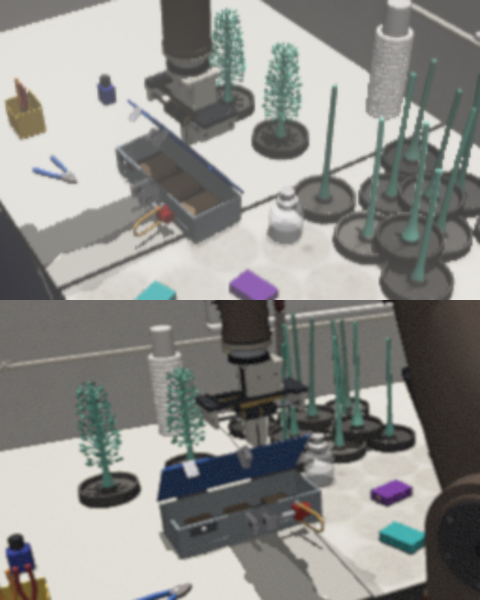

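Call:
{"api": "step_arm", "payload": {
  "series": [
    [[0,-0.008,-0.001,-0.008,0],[0,-0.016,-0.001,-0.015,0],[0,-0.022,-0.002,-0.023,0],[0,-0.028,-0.002,-0.032,0],[0,-0.033,-0.003,-0.04,0],[0,-0.037,-0.003,-0.048,0],[0,-0.039,-0.003,-0.055,0],[0,-0.041,-0.003,-0.062,0],[0,-0.042,-0.003,-0.067,0],[0,-0.042,-0.003,-0.067,0]]
  ]
}}

```text
clock: 25.88
position: [0.558, 0.0869, 0.0972]
ee_rot: [0.116, -3.126, 0.014]
force: [0.3, -0.1, 0.6]
width: 0.005
```

```bash
python3 - <<'E'
from h import *
p,y,s=yawj(); print(p,y,s["width"],s["force"],s["clock"])
E
```

```text
[0.5579588  0.08688236 0.09715519] 94.27155988545435 0.005487067823368249 [ 0.31054223 -0.12830879  0.62552854] 25.8833
```

Call:
{"api": "step_arm", "payload": {
  "series": [
    [[0,0,0,-0.004,0],[0,0,0,-0.008,0],[0,0,0,-0.012,0],[0,0,0,-0.012,0],[0,0,0,-0.012,0]]
  ]
}}

```text
clock: 26.3
position: [0.5578, 0.0868, 0.0877]
ee_rot: [0.116, -3.126, 0.011]
force: [-14.1, -1.4, 38.7]
width: 0.004
```

Call:
{"api": "step_arm", "payload": {
  "series": [
    [[0,0,0,0.03,0],[0,0,0,0.1,0],[0,-0.05,0,0.15,0],[0,-0.05,0,0.15,0],[0,-0.05,0,0.15,0],[0,-0.05,0,0.15,0],[0,-0.05,0,0.15,0],[0,-0.05,0,0.15,0]]
  ]
}}

```text
clock: 26.97
position: [0.5077, 0.087, 0.2364]
ee_rot: [0.116, -3.124, 0.012]
force: [-0.8, 0.1, -0.6]
width: -0.0
```

```bash
python3 - <<'E'
from h import *
grab("side","s14"); grab("scene","sc14"); grab("wrist","w14"); p,y,s=yawj(); print(p,y,s["width"],s["force"],s["clock"])
a=cv2.resize(cv2.imread("pics/w14.png"),(640,400)); b=cv2.resize(cv2.imread("pics/sc14.png")[150:270,180:372],(640,400))
cv2.imwrite("pics/v14.png",cv2.resize(np.vstack([a,b]),(480,600)))
im,d,K,t,A=load("s14"); c=np.array([.5845,.1337,.006]); yw=np.radians(4.3); B=np.array([[np.cos(yw),-np.sin(yw),0],[np.sin(yw),np.cos(yw),0],[0,0,1]])
for f in ["s14","sc14"]:
    im,d,K,t,A=load(f)
    m=cv2.inRange(cv2.cvtColor(im,cv2.COLOR_RGB2HSV),(105,100,40),(122,255,230)); v,u=np.nonzero(m)
    Q=np.array([(pt(a,b,d,K,t,A)-c)@B for a,b in zip(u,v)]); g=(abs(Q[:,0])<.08)&(abs(Q[:,1])<.15)&(Q[:,2]>.03); Q=Q[g]; print(f,len(Q),np.polyfit(Q[:,0],Q[:,2],1),np.median(Q[:,2]))
E
```

```text
[0.50763751 0.08666211 0.23618269] 94.23232489625637 0.003988359065395722 [-0.21408472  0.27845297  0.04563393] 27.1167
s14 1208 [-0.00637412  0.06810999] 0.06798602022261863
sc14 2036 [0.01183614 0.07055735] 0.07064709983773654
```

View pics/v14.png

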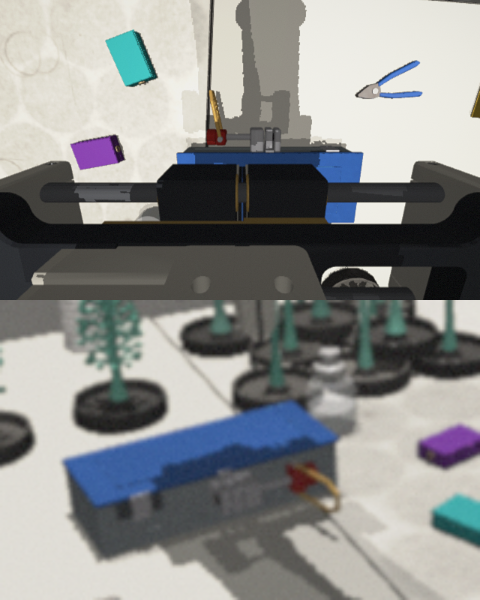

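The door is seated: the fitted slope across it is about 0.00 in both views, where the catch would hold it at 0.09. Next, get behind the pin head.

Call:
{"api": "step_arm", "payload": {
  "series": [
    [[0,0.006,-0.1,0,0],[0,0.006,-0.1,0,0],[0,0.006,-0.1,0,0],[0,0.006,-0.1,-0.05,0],[0,0.006,-0.1,-0.1,0],[0,0.006,-0.1,-0.1,0],[0,0.006,-0.1,-0.1,0],[0,0.006,-0.1,-0.1,0],[0,0.006,-0.1,-0.1,0]]
  ]
}}

```text
clock: 27.87
position: [0.5146, -0.0135, 0.137]
ee_rot: [0.115, -3.124, 0.014]
force: [0.3, 0.6, 1.4]
width: 0.003
```

```bash
python3 - <<'E'
from h import *
grab("wrist","w15"); p,y,s=yawj(); print(p,y,s["width"],s["force"],s["clock"])
im,d,K,t,A=load("w15"); hsv=cv2.cvtColor(im,cv2.COLOR_RGB2HSV)
m=cv2.inRange(hsv,(0,150,60),(6,255,255))|cv2.inRange(hsv,(172,150,60),(179,255,255))
n,l,st,ce=cv2.connectedComponentsWithStats(m)
for i in range(1,n):
    if st[i,4]>80: 
        v,u=np.nonzero(l==i); P=np.array([pt(a,b,d,K,t,A) for a,b in zip(u,v)])
        print(st[i],ce[i],np.percentile(P,[2,50,98],axis=0).round(4))
E
```

```text
[ 0.51484113 -0.01336354  0.13742424] 94.23127173810396 0.003980886699913181 [0.05336173 0.06635726 0.46753439] 27.9167
[376 191  29  27 622] [388.36655949 204.5096463 ] [[0.4981 0.0304 0.054 ]
 [0.5067 0.0395 0.0643]
 [0.5178 0.0492 0.0676]]
```

View pics/w15.png

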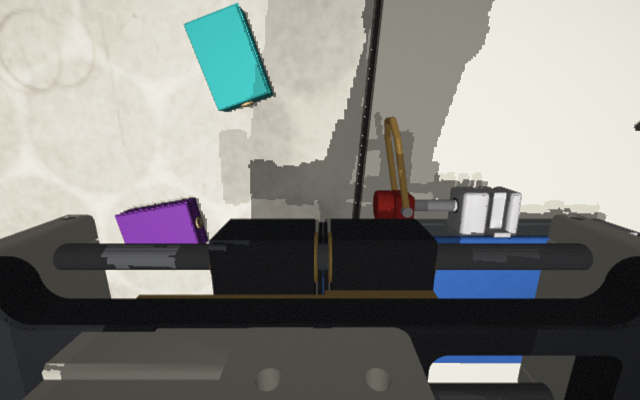

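Call:
{"api": "step_arm", "payload": {
  "series": [
    [[0,-0.004,0,-0.04,0],[0,-0.004,0,-0.085,0],[0,-0.004,0,-0.085,0],[0,-0.004,0,-0.085,0],[0,-0.005,0.015,-0.085,0],[0,-0.006,0.03,-0.085,0],[0,-0.007,0.04,-0.085,0],[0,-0.008,0.05,-0.085,0],[0,-0.008,0.05,-0.085,0]]
  ]
}}

```text
clock: 28.67
position: [0.5083, 0.0389, 0.0542]
ee_rot: [0.119, -3.129, 0.011]
force: [-0.7, 0.3, -0.2]
width: 0.008
```

```bash
python3 - <<'E'
from h import *
grab("wrist","w16"); p,y,s=yawj(); print(p,y,s["width"],s["force"],s["clock"])
E
```

```text
[0.50771219 0.03799082 0.0538182 ] 94.34740232400695 0.004379125803489894 [ 0.37995903 -0.54340471 -0.43184441] 28.7167
```

View pics/w16.png

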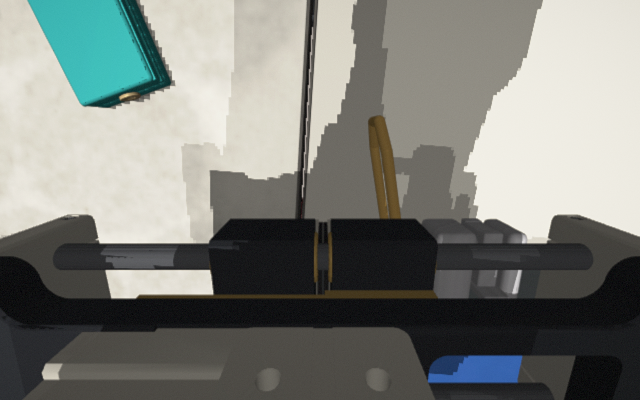

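Call:
{"api": "step_arm", "payload": {
  "series": [
    [[0,0,0.006,-0.001,0],[0,-0.001,0.012,-0.001,0],[0,-0.001,0.012,-0.001,0]]
  ]
}}

```text
clock: 28.97
position: [0.507, 0.05, 0.0531]
ee_rot: [0.118, -3.128, 0.013]
force: [0.9, -2.0, 0.9]
width: 0.003
```

Call:
{"api": "step_arm", "payload": {
  "series": [
    [[0,0,0.004,0,0],[0,0,0.004,0,0],[0,0,0.004,0,0]]
  ]
}}

```text
clock: 29.22
position: [0.507, 0.0504, 0.0532]
ee_rot: [0.113, -3.128, 0.018]
force: [-1.0, -14.1, 3.9]
width: 0.005
```

The pin stopped at y = 0.0504 with 14 N; I predicted home at 0.050. I'll back off and look.

Call:
{"api": "step_arm", "payload": {
  "series": [
    [[0,0.001,-0.012,0,0],[0,0.001,-0.012,0,0],[0,-0.03,-0.014,0,0],[0,-0.06,-0.017,0,0],[0,-0.06,-0.017,0,0],[0,-0.06,-0.017,0,0]]
  ]
}}

```text
clock: 29.72
position: [0.4451, 0.0341, 0.0531]
ee_rot: [0.113, -3.126, 0.017]
force: [0.6, 0.2, 0.1]
width: 0.004
```

```bash
python3 - <<'E'
from h import *
grab("wrist","w17"); grab("scene","sc17");grab("side","s17"); p,y,s=yawj(); print(p,y,s["width"],s["force"],s["clock"])
a=cv2.imread("pics/w17.png"); b=cv2.resize(cv2.imread("pics/sc17.png")[160:260,200:360],(640,400),interpolation=cv2.INTER_CUBIC)
cv2.imwrite("pics/v17.png",cv2.resize(np.vstack([a,b]),(480,600)))
c=np.array([.5845,.1337,.006]); yw=np.radians(4.3); B=np.array([[np.cos(yw),-np.sin(yw),0],[np.sin(yw),np.cos(yw),0],[0,0,1]])
print("tcp box",(p-c)@B)
for f in ["w17","sc17","s17"]:
    im,d,K,t,A=load(f); hsv=cv2.cvtColor(im,cv2.COLOR_RGB2HSV)
    m=cv2.inRange(hsv,(0,120,60),(6,255,255))|cv2.inRange(hsv,(172,120,60),(179,255,255))
    n,l,st,ce=cv2.connectedComponentsWithStats(m)
    for i in range(1,n):
      if st[i,4]>8: 
        v,u=np.nonzero(l==i); P=np.array([(pt(a,b,d,K,t,A)-c)@B for a,b in zip(u,v)])
        if abs(P[:,1]).max()<.2: print(f,st[i],np.percentile(P,[3,50,97],axis=0).round(4))
E
```

```text
[0.44815793 0.03407971 0.05338447] 94.15914931400336 0.006952996013217065 [ 0.32974896  0.10852746 -0.52313317] 29.8667
tcp box [-0.14342768 -0.08911712  0.04738447]
sc17 [286 225   8   5  20] [[-0.0925 -0.0543  0.0359]
 [-0.0896 -0.0409  0.041 ]
 [-0.0863 -0.0352  0.049 ]]
```

View pics/v17.png

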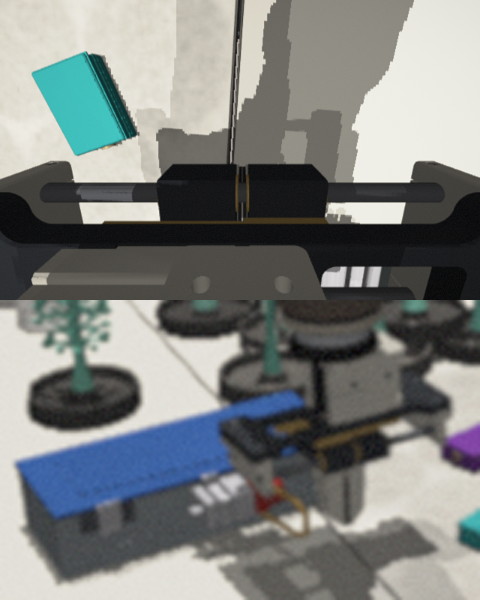

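Call:
{"api": "step_arm", "payload": {
  "series": [
    [[0,-0.002,0.022,0,0],[0,-0.003,0.034,0,0],[0,-0.004,0.044,0,0],[0,-0.002,0.054,0,0],[0,0.001,0.064,0,0],[0,0.003,0.072,0,0],[0,0.005,0.08,0,0],[0,0.009,0.084,0,0],[0,0.013,0.088,0,0],[0,0.013,0.088,0,0],[0,0.013,0.088,0,0]]
  ]
}}

```text
clock: 30.78
position: [0.4614, 0.122, 0.0534]
ee_rot: [0.113, -3.13, 0.018]
force: [-0.7, -0.3, -0.7]
width: 0.0
```

```bash
python3 - <<'E'
from h import *
grab("wrist","w18"); grab("scene","sc18"); p,y,s=yawj(); print(p,y,s["width"],s["force"],s["clock"])
a=cv2.imread("pics/w18.png"); b=cv2.resize(cv2.imread("pics/sc18.png")[160:260,200:360],(640,400),interpolation=cv2.INTER_CUBIC)
cv2.imwrite("pics/v18.png",cv2.resize(np.vstack([a,b]),(480,600)))
E
```

```text
[0.46099225 0.12154473 0.05333229] 94.12462303762685 0.004200927091910705 [-0.06550807 -0.37352623  0.46226266] 30.8833
```

View pics/v18.png

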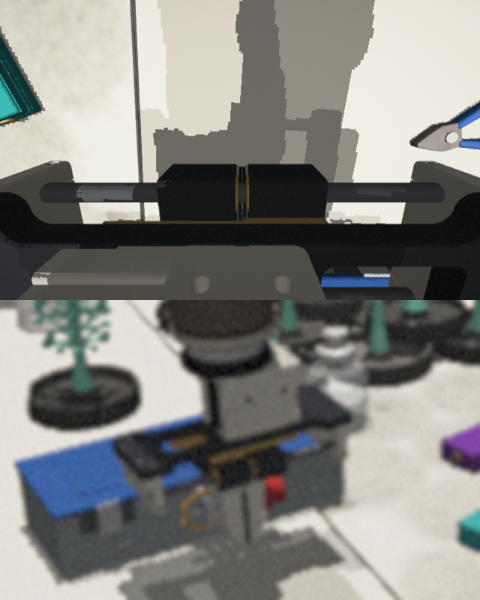

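Call:
{"api": "step_arm", "payload": {
  "series": [
    [[0,-0.03,-0.002,0,0],[0,-0.05,-0.004,0,0],[0,-0.05,-0.004,0.04,0],[0,-0.05,-0.004,0.12,0],[0,-0.05,-0.004,0.2,0],[0,-0.05,-0.004,0.2,0],[0,-0.05,-0.004,0.2,0],[0,-0.05,-0.004,0.2,0],[0,-0.05,-0.004,0.2,0]]
  ]
}}

```text
clock: 31.63
position: [0.4118, 0.1176, 0.2551]
ee_rot: [0.112, -3.133, 0.014]
force: [-0.1, -0.5, -0.6]
width: 0.006
```

```bash
python3 - <<'E'
from h import *
grab("side","s19"); grab("scene","sc19"); p,y,s=yawj(); print(p,y,s["width"],s["force"],s["clock"])
a=cv2.resize(cv2.imread("pics/s19.png")[120:220,210:370],(640,400),interpolation=cv2.INTER_CUBIC); b=cv2.resize(cv2.imread("pics/sc19.png")[160:260,200:360],(640,400),interpolation=cv2.INTER_CUBIC)
cv2.imwrite("pics/v19.png",cv2.resize(np.vstack([a,b]),(480,600)))
cv2.imwrite("pics/v19b.png",cv2.imread("pics/s19.png"))
E
```

```text
[0.41029539 0.11710593 0.25266786] 94.10236977813904 0.008484973150186032 [-0.20478267  0.09898279 -0.87054291] 31.7333
```

View pics/v19.png

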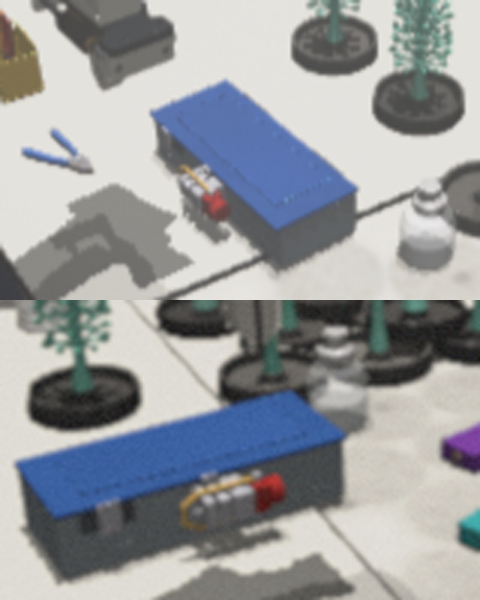

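View pics/v19b.png

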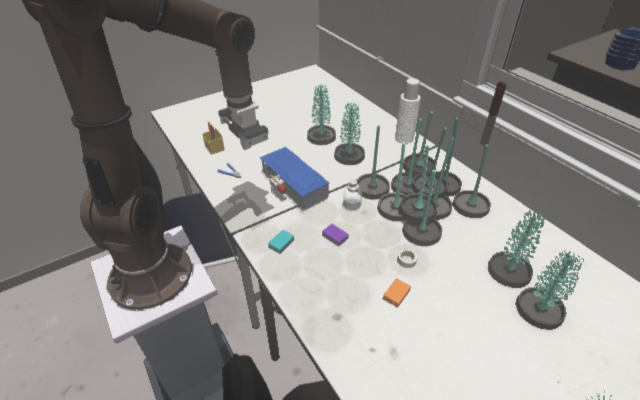

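The ring lies along the pin with its bar past the far ear. I'll confirm the angle with one wrist view from above.

Call:
{"api": "step_arm", "payload": {
  "series": [
    [[0,0.13,0.01,-0.03,0],[0,0.13,0.01,-0.03,0],[0,0.13,0.01,-0.03,0],[0,0.13,0.01,-0.03,0],[0,0.13,0.01,-0.03,0],[0,0.13,0.01,-0.03,0],[0,0.13,0.01,-0.03,0]]
  ]
}}

```text
clock: 32.32
position: [0.5387, 0.1266, 0.2219]
ee_rot: [0.111, -3.126, 0.019]
force: [-0.4, -0.3, -0.7]
width: 0.005
```

```bash
python3 - <<'E'
from h import *
im,d,K,t,A=grab("wrist","w20"); p,y,s=yawj(); print(p,y,s["force"],s["clock"])
c=np.array([.5845,.1337,.006]); yw=np.radians(4.3); B=np.array([[np.cos(yw),-np.sin(yw),0],[np.sin(yw),np.cos(yw),0],[0,0,1]])
u0,v0=proj(c+B@np.array([-.082,0,.045]),K,t,A).astype(int); print(u0,v0)
hsv=cv2.cvtColor(im,cv2.COLOR_RGB2HSV); m=cv2.inRange(hsv,(12,110,60),(28,255,255))
v,u=np.nonzero(m); g=(abs(u-u0)<90)&(abs(v-v0)<60); u,v=u[g],v[g]
Q=np.array([(plane(a,b,.068,K,t,A)-c)@B for a,b in zip(u,v)]); print(len(Q),np.percentile(Q,[1,50,99],axis=0).round(4)); s=np.polyfit(Q[:,1],Q[:,0],1); print("dx/dy",s,"angle",np.pi/2+np.arctan(s[0]))
cr=im[max(v0-70,0):v0+70,u0-110:u0+110]; cv2.imwrite("pics/c20.png",cv2.cvtColor(cv2.resize(cr,None,fx=3.5,fy=3.5,interpolation=cv2.INTER_CUBIC),cv2.COLOR_RGB2BGR))
E
```

```text
[0.53884244 0.12685012 0.22247337] 94.09987105334582 [-1.09934909  0.91806609 -0.16916621] 32.3667
326 153
294 [[-0.0849 -0.0328  0.062 ]
 [-0.0808  0.0013  0.062 ]
 [-0.0786  0.0332  0.062 ]]
dx/dy [-0.01676229 -0.08101999] angle 1.5540356113124352
```

View pics/c20.png

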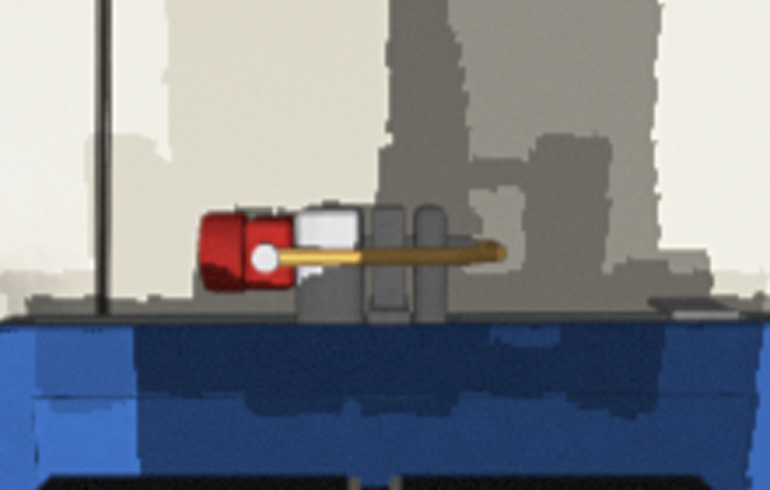

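The ring lies within 1° of the pin's axis. I still need to know where its zero was, so I'll measure its open direction in an earlier picture.

```bash
python3 - <<'E'
from h import *
c=np.array([.5845,.1337,.006]); yw=np.radians(4.3); B=np.array([[np.cos(yw),-np.sin(yw),0],[np.sin(yw),np.cos(yw),0],[0,0,1]])
for f,by in [("w3",-.077),("w8",-.077),("w15",-.077),("w11",-.077)]:
    im,d,K,t,A=load(f)
    hsv=cv2.cvtColor(im,cv2.COLOR_RGB2HSV); m=cv2.inRange(hsv,(12,110,60),(28,255,255))
    v,u=np.nonzero(m); Q=np.array([(plane(a,b,.068,K,t,A)-c)@B for a,b in zip(u,v)])
    g=(Q[:,0]<-.085)&(Q[:,0]>-.17)&(abs(Q[:,1]-by)<.04); Q=Q[g]
    # end nearest hinge: upper-leg hinge; tip: farthest point
    k=Q[np.argmin(Q[:,0])]; print(f,len(Q),"tip",k[:2].round(4),"angle of tip from -x about hinge(-.082,by): deg",np.degrees(np.arctan2(k[1]-by,-(k[0]+.082))).round(1))
E
```

```text
w3 423 tip [-0.1525 -0.0852] angle of tip from -x about hinge(-.082,by): deg -6.6
w8 309 tip [-0.1507 -0.0863] angle of tip from -x about hinge(-.082,by): deg -7.8
w15 979 tip [-0.1526 -0.0899] angle of tip from -x about hinge(-.082,by): deg -10.4
w11 550 tip [-0.1506 -0.0876] angle of tip from -x about hinge(-.082,by): deg -8.8
```

```bash
python3 - <<'E'
from h import *
c=np.array([.5845,.1337,.006]); yw=np.radians(4.3); B=np.array([[np.cos(yw),-np.sin(yw),0],[np.sin(yw),np.cos(yw),0],[0,0,1]])
im,d,K,t,A=load("w20")
for n,u,v,z in [("hinge",291.7,156.4,.07),("leg end",216+478/3.5,83+250/3.5,.0705),("head rear",216+198/3.5,83+250/3.5,.06),("head front",216+294/3.5,83+255/3.5,.064)]:
    print(n,((plane(u,v,z,K,t,A)-c)@B).round(4))
im,d,K,t,A=load("w15")
print("open hinge",((plane(407,212,.07,K,t,A)-c)@B).round(4))
E
```

```text
hinge [-0.0807 -0.0372  0.064 ]
leg end [-0.0826  0.0271  0.0645]
head rear [-0.0819 -0.0593  0.054 ]
head front [-0.0806 -0.029   0.058 ]
open hinge [-0.0799 -0.0745  0.064 ]
```

```bash
python3 - <<'E'
from h import *
print(observe()["clock"],observe()["force"]); print(arm.sign_off())
E
```

```text
32.3667 [-1.09934909  0.91806609 -0.16916621]
the job is handed in; nothing more can be done
None
```

I put the three brown moulds into the box in one layer, shut the door past its catch, pushed the pin home and flipped the ring over its end. I handed the job in at about 32 s; it reports no verdict.

**Last checks:**
- **Moulds:** the wrist view showed all three inside the box before I closed the door, and no brown block was left on the visible bench.
- **Door:** it lies flat, with a fitted slope of about 0 in two views; the catch would have held it at about 0.09 rad.
- **Pin:** it stopped against 14 N. The head measured from y = -59 to -29 mm in the box frame, which is its home position.
- **Ring:** it lies within about 2° of the pin's axis. It swung about 1.7 to 1.75 rad from where it stood open.
- **Bystanders:** the tape roll, bottle and side cutters looked unmoved in the last side view. The orange, purple and turquoise look-alikes were not touched.

**What failed or disagreed:**
- **First grasp:** I lifted before the fingers had closed and missed the mould. I repeated it with a longer close.
- **Side camera:** its y readings for the moulds and box were about 7 to 14 mm lower than the wrist camera's. I used the wrist camera's values.
- **Ring's open angle:** four pictures gave about 7° to 12° short of the box's front direction, so the swing is uncertain by about 0.05 to 0.1 rad. The lowest of those readings puts the ring close to the 1.62 limit.
- **Door press:** the wrist force reached about 39 N as the door seated, more than the 10 N it should need.

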